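# Turn a gel plate over on the light box

### The arm

A 6-joint arm with a two-finger parallel gripper is mounted at the origin on the work surface. World frame = base frame: x ahead of the robot, y to its left, z up, the work surface at z = 0. Lengths are in m, angles in rad, forces in N, time in s.
With the tool pointing down it reaches from about 0.3 to 0.75 m from the base axis. Payload 8.5 kg.
Tool frame: the origin (TCP) lies where the fingers leave the gripper's body, on its centre line; the fingertips stand 64 mm ahead of it and the grasp point (between the pads) lies 45 mm ahead of it; z points along the fingers, y is the line along which they close (so a half turn about z gives the same grasp; the last joint's range is limited). The gripper opens to 88 mm and grips with 3 to 60 N. Pads are 18 mm wide; open, the fingers measure 123 mm over their backs; the gripper's body (75 mm by 187 mm) begins 45 mm behind the grasp point.
Start: joints at [1.014, 0.381, 1.297, -0, 1.464, -0.215], TCP at [0.184, 0.518, 0.303] pointing down, gripper open.
Joint ranges: [-3.11, 3.11], [-0.89, 2.33], [0.22, 2.48], [-1.42, 4.56], [0.17, 2.85], [-2.88, 2.88]. Speed limits (rad/s): [2.39, 2.39, 3.14, 3.14, 3.14, 3.14].

### API

Orientations are given as a unit quaternion [x, y, z, w].
In Python, from bench import monitor, optics, job gives the robot as it stands.
- The arm moves only by the tool step_arm, never from a script. Its arguments are lists of equal length, an entry for each row: "delta_rot": the turn, a rotation vector about the tool's x, y, z in units of 60 degrees (1.0 is 60 degrees), a list of three; "dp": the shift along the tool's x, y, z in units of 250 mm (1.0 is 250 mm), a list of three; "hand": the gripper command: -1 is fully open, 1 is shut, values between are in proportion. In form: {"delta_rot": [[rx, ry, rz], ...], "dp": [[dx, dy, dz], ...], "hand": [hand, ...]}. A call has 1 to 20 rows; each row is the pose to reach, as a shift and turn from the pose commanded when the call began, along the tool's axes at that moment; what a row does not reach only later rows make up. A row lasts 1/12 s, in which the tool goes at most 41.7 mm and 7.16 degrees, less where a joint would pass 70% of its speed; a pose out of reach is approached as far as the arm can. A call with a number of a shift or a turn outside -1 to 1 is refused whole. A call with a gripper value outside its range is refused whole. The fingers move at their own pace and stop on an object; "newtons" is the grip in N (left out, the last holds). Time passes only in rows, so rows that repeat a pose let the fingers close. It gives the time, the measured TCP pose, the force, the opening and the grip force at its end, in the units of the state.
- monitor.get_obs(): the state, without advancing time (a new reading comes with each control period).
- optics.grab_frame(name): name is "scene" or "top" or "wrist"; returns (picture, depth): 420x560x3 uint8, red, green, blue; 420x560 float32, m along the optical axis (not along the pixel's ray), 0 where there is no reading.
- optics.camera_info(name): a dict with "fov_y" (degrees; the focal length in pixels is half the picture's height over the tangent of half this angle, whatever the lens; pixels are square), "cx", "cy" (the principal point, pixels), "T" (4x4, takes a point from camera to world coordinates). Camera axes: x right, y up, looking along -z (the intrinsics and any distortion apply to the point x, -y, -z); pixel columns grow to the right and rows downward; lengths in m; the calibration is good to about 2 mm. A picture is of the moment at which its call begins: read the wrist's pose just before it. camera_info takes no time and is no camera call; for the wrist camera it gives the pose at the moment of the call.
- job.close_job(): hands the job in; it is judged then, once.
Trained networks look in the newest picture that a camera, given by its name, has taken for a name from the list of things; names that differ only in an ending like _2 or _b are one class to them, and where a whole thing is asked for, a point or a joint stands for the part that bears it (a point fixed in the world has none). Each returns a list of dicts, best first, with "p" (0 to 1); they miss things now and then, are a little off and sometimes report something else, mostly with a low value. They report only what shows in the picture. A call takes as long as a camera call. They do not tell look-alikes from the thing itself.
- optics.recognise(camera, thing): "extent" ([left, top, right, bottom] in pixels, round what is visible of it).
The state is a dict: "clock": time; "joint_pos": joint angles; "dq": joint speeds; "tau": joint torques, N m; "ee_pos": TCP position; "eef_rot": TCP orientation; "wrist_force": force on the tool from outside, world axes, zero at the start; "wrist_torque": the same for the moment, N m; "finger_gap": finger opening in m; "finger_force": force on a finger pad.
Only numpy, scipy, OpenCV 4.12 (cv2) and the standard library are available. Lean on these libraries where they do the work, as an engineer would, in place of code of your own. Each camera call takes 0.05 s, during which the arm holds its last target. There are 200 camera calls.

### The job

The glass gel plate lies on the light box with its spacer strips underneath. Slide it out over the front edge of the box until you can get hold of it, turn it over and lay it gently back, spacer strips up, flat, square and centred on the opal window, never letting it drop. Then let go of it, press the red rocker switch on, and leave the comb, the bottle and the tip box where they are.

Things in the scene. Friction and masses are not known exactly. Their poses are not given: they have to be found in the camera images.
- lightbox: Grey light box fixed on the table, 220 (x) by 320 (y) by 100 mm high. Origin: centre of its underside; its -x face is the front (blue line at the foot), towards the robot. On its flat top: the flush white opal window, 160 (x) by 200 (y) mm, centred 30 mm to the left (+y) of the box's centre; along the right (-y) side a black strip with the rocker switch.
- window (a point): Centre of the opal window, on the top face of the light box (100 mm above the table); axes as the box: x away from its front, y to its left.
- plate: Loose green glass plate, 100 (x) by 110 (y) by 4 mm, 0.1 to 0.14 kg, two blue spacer strips on its own -z face: 10 mm wide, 2 mm thick, all along x at both ends of y; bare glass between. Origin: middle of the glass. At the start it lies strips down on the window, origin 4 mm above the box top, its x within 0.3 rad of the box's; turned over, its z points down, origin 2 mm above the box top.
- rocker (a joint): Red rocker switch on the black strip, 52 (x) by 34 (y) mm, pivoting about its middle on an axis along the box's y, 6 mm above the box top, 45 mm in front of and 118 mm right of the box's centre. 0 = off, far (+x) half raised; 0.4 rad = fully on, far half down. It stays where it is left; 2 to 3 N on the far half turns it.
- rocker_far (a point): The place to press: on top of the rocker's far half, 16 mm beyond its pivot; about 14 mm above the box top when off, about 8 mm when on.
- comb: Bystander: loose flat green ten-tooth gel comb, 50 by 110 mm and 6 mm thick, on the table to the left of the light box. Origin under the middle of its back.
- bottle: Bystander: loose amber reagent bottle with an orange cap, 72 mm across, 165 mm tall, on the table to the left of the light box. Origin at the centre of its foot.
- tipbox: Bystander: loose blue pipette-tip box, 86 by 124 mm, 62 mm tall, on the table to the right of the light box. Origin at the centre of its foot.
There are look-alikes about, which are no part of the job. There is more than one size of the plate; the job needs the middle-sized.

How it is judged:
On the way, in this order (a step that is already met when the one before it is completed fails the run):
1. the plate, still lying flat on the box, reaches at least 15 mm out over the box's front edge, the switch still off (x of plate in the frame of lightbox below -0.075 m and angle between plate's own z axis and vertical below 0.12 rad and z of plate in the frame of lightbox between 0.098 and 0.115 m and value of joint rocker below 0.2 rad), for 0.1 s.
2. the plate is turned past upright, the switch still off (angle between plate's own z axis and vertical above 1.75 rad and value of joint rocker below 0.2 rad), for 0.1 s.
3. the plate lies flat on the window, spacer strips up, centred within 20 mm and square within 0.17 rad, let go, the switch still off (angle between plate's own z axis and vertical above 3.06 rad and horizontal distance between plate and window below 0.02 m and (angle between the x axis of plate and the x axis of lightbox, either way round below 0.17 rad or angle between the x axis of plate and the y axis of lightbox, either way round below 0.17 rad) and contact force between the fingers and plate below 0.05 N and linear speed of plate below 0.02 m/s and value of joint rocker below 0.2 rad), for 0.2 s.
4. the rocker switch is pressed on (value of joint rocker above 0.3 rad), for 0.1 s.
At the end, for the whole second after the job is handed in: the plate lies flat on the opal window, spacer strips up, at rest and let go, its centre within 20 mm of the window's centre and its sides square to the box within 0.17 rad; the rocker is on (above 0.3 rad); comb, bottle and tip box are within 30 mm of where they stood (angle between plate's own z axis and vertical above 3.06 rad and horizontal distance between plate and window below 0.02 m and z of plate in the frame of window below 0.006 m and (angle between the x axis of plate and the x axis of lightbox, either way round below 0.17 rad or angle between the x axis of plate and the y axis of lightbox, either way round below 0.17 rad) and linear speed of plate below 0.01 m/s and contact force between the fingers and plate below 0.05 N and value of joint rocker above 0.3 rad and distance of each of comb, bottle, tipbox from where it was at the start of the episode below 0.03 m); the robot touches nothing.
It fails at once if the plate is dropped: it moves faster than 0.4 m/s with no finger touching it (linear speed of plate above 0.4 m/s and contact force between the fingers and plate below 0.05 N).
It fails at once if the plate falls below the top of the light box (z of plate in the frame of lightbox below 0.07 m).
It fails at once if the comb is moved by more than 30 mm (distance of comb from where it was at the start of the episode above 0.03 m).
It fails at once if the bottle is knocked over or moved by more than 30 mm (distance of bottle from where it was at the start of the episode above 0.03 m or angle between bottle's own z axis and vertical above 0.4 rad).
It fails at once if the tip box is moved by more than 30 mm (distance of tipbox from where it was at the start of the episode above 0.03 m).
It also fails if it takes over 72 s, if anything falls off the work surface, if the arm or the gripper's body presses on something with over 40 N, if the wrist force passes 120 N, or if a joint passes its speed limit or range.

## Working session

There is one attempt and no reset: what is moved stays moved. The work goes in short steps, Python scripts to look and compute and a tool call to move; the robot and the scene stay as the last step left them, time stands still between calls to the robot, and variables do not carry over. Pictures are saved under pics/ and viewed, at most 10 in all, crops included, and the job is handed in when it is done.

Besides the shell and the picture viewer there is one more tool, called after "Emit:" as name(argument=value, ...), one argument or row to a line, values as JSON. step_arm: Moves the arm, as the interface text tells. Its arguments: {"type":"object","properties":{"delta_rot":{"type":"array"},"dp":{"type":"array"},"hand":{"type":"array"},"newtons":{"type":"number"}},"required":["delta_rot","dp","hand"]}

```bash
ls; mkdir -p pics; python3 - <<'E'
from bench import monitor, optics, job
import cv2, numpy as np
print(monitor.get_obs())
ims=[]
for n in ("scene","top"):
    im,d=optics.grab_frame(n); np.save(f"pics/{n}_d.npy",d); cv2.imwrite(f"pics/{n}0.png",im[:,:,::-1]); print(n,{k:(np.round(v,4).tolist() if not isinstance(v,str) else v) for k,v in optics.camera_info(n).items()})
    for t in ("lightbox","plate","rocker","comb","bottle","tipbox"):
        print(t,[(np.round(r["extent"]).tolist(),round(r["p"],2)) for r in optics.recognise(n,t)])
E
```

```text
pics
{'clock': 0.0, 'joint_pos': array([ 1.01371954e+00,  3.81212840e-01,  1.29823081e+00,  1.23357287e-05,
        1.46357570e+00, -2.15327927e-01]), 'dq': array([ 5.62116983e-04, -5.64035044e-05, -8.38679732e-04, -1.23390989e-03,
        5.16398473e-04, -3.72078378e-05]), 'tau': array([ 4.94523010e-05, -4.37939787e+01, -2.24564230e+01,  7.13392021e-02,
        3.51638719e-02, -1.36317535e-04]), 'ee_pos': array([0.1842447 , 0.51803712, 0.30213875]), 'eef_rot': array([ 1.70044722e-01,  9.85436088e-01, -6.58496888e-04, -2.74379174e-04]), 'wrist_force': array([ 0.39979477,  0.39255981, -0.13146425]), 'wrist_torque': array([0.06254678, 0.0121606 , 0.02577755]), 'finger_force': 0.0, 'finger_gap': 0.08781090277779914}
scene {'fov_y': 54.3008, 'cx': 286.6635, 'cy': 208.9677, 'T': [[0.5026, -0.5804, 0.6407, 1.12], [0.8645, 0.3288, -0.3802, -0.3165], [0.01, 0.745, 0.667, 0.7121], [0.0, 0.0, 0.0, 1.0]]}
lightbox [([204.0, 182.0, 374.0, 310.0], 0.96), ([403.0, 192.0, 439.0, 264.0], 0.72)]
plate [([272.0, 203.0, 323.0, 234.0], 0.92), ([128.0, 185.0, 207.0, 234.0], 0.92), ([236.0, 185.0, 266.0, 204.0], 0.78)]
rocker [([214.0, 213.0, 238.0, 229.0], 0.56)]
comb [([357.0, 209.0, 394.0, 230.0], 0.9)]
bottle [([402.0, 193.0, 438.0, 262.0], 0.65), ([198.0, 178.0, 376.0, 312.0], 0.25)]
tipbox [([123.0, 282.0, 196.0, 350.0], 0.85)]
top {'fov_y': 54.2674, 'cx': 277.9355, 'cy': 212.5142, 'T': [[0.0267, 0.9948, -0.0984, 0.4279], [-0.9995, 0.0248, -0.0209, 0.026], [-0.0184, 0.0989, 0.9949, 1.083], [0.0, 0.0, 0.0, 1.0]]}
lightbox [([226.0, 136.0, 372.0, 253.0], 0.57)]
plate [([265.0, 267.0, 299.0, 304.0], 0.79), ([328.0, 267.0, 403.0, 348.0], 0.72), ([254.0, 171.0, 311.0, 223.0], 0.56)]
rocker [([333.0, 211.0, 355.0, 233.0], 0.66)]
comb []
bottle [([174.0, 120.0, 209.0, 157.0], 0.57)]
tipbox [([383.0, 163.0, 438.0, 206.0], 0.67)]
```

View pics/top0.png

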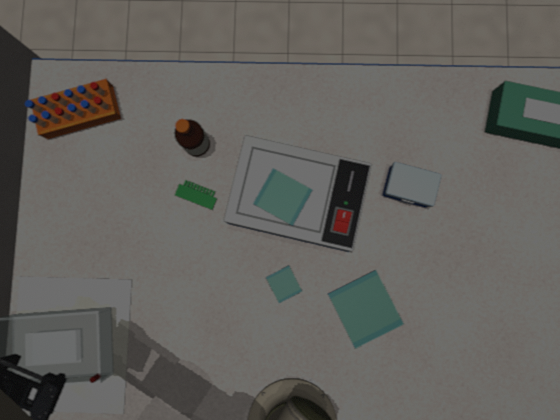

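View pics/scene0.png

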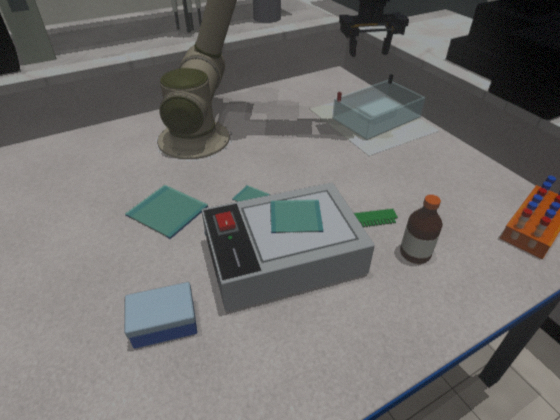

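Top view: the middle-sized plate lies on the box at about (283,196), rocker at (342,221), and the look-alikes on the table at (284,284) and (365,308). The box is yawed about 10°. Next I measure via the point cloud.

```bash
cat > h.py <<'E'
import numpy as np, cv2
from bench import monitor, optics, job
from scipy.spatial.transform import Rotation as R
def cloud(n, d, info=None):
    c=info or optics.camera_info(n); f=210/np.tan(np.radians(c["fov_y"]/2))
    v,u=np.mgrid[:420,:560]
    P=np.stack([(u-c["cx"])*d/f,-(v-c["cy"])*d/f,-d],-1)
    T=np.array(c["T"]); return P@T[:3,:3].T+T[:3,3]
def rect(pts):
    (c,s,a)=cv2.minAreaRect((pts*1000).astype(np.float32)); return np.round(c,1),np.round(s,1),round(a,2)
def green(im):
    h=cv2.cvtColor(im,cv2.COLOR_RGB2HSV); return (h[...,0]>65)&(h[...,0]<98)&(h[...,1]>60)
E
python3 - <<'E'
from h import *
for n,sl in (("top",(slice(120,265),slice(215,380))),("scene",(slice(170,320),slice(195,380)))):
    im=cv2.imread(f"pics/{n}0.png")[:,:,::-1]; d=np.load(f"pics/{n}_d.npy")
    P=cloud(n,d); m=np.zeros((420,560),bool); m[sl]=True; m&=d>0
    z=P[...,2]; t=m&(z>.09)&(z<.125)
    k=cv2.morphologyEx(t.astype(np.uint8),cv2.MORPH_OPEN,np.ones((3,3)))>0
    print(n,"box",rect(P[k][:,:2]),np.median(z[k]), t.sum())
    g=t&green(im); g=cv2.morphologyEx(g.astype(np.uint8),cv2.MORPH_OPEN,np.ones((3,3)))
    _,l,s,_=cv2.connectedComponentsWithStats(g); g=l==1+np.argmax(s[1:,4])
    print(n,"plate",rect(P[g][:,:2]),np.median(z[g]),g.sum())
    r=t&(im[...,0]>110)&(im[...,1]<70); 
    print(n,"rocker",rect(P[r][:,:2]),np.percentile(z[r],[5,50,95]))
    tb=(d>0)&(abs(z)<.02); print("table z",np.median(z[tb]))
    for nm,e in (("small",(265,267,299,304)),("big",(328,267,403,348)),("comb",(174,178,218,210)),("bottle",(174,118,212,158)),("tip",(383,163,440,208))):
        if n=="top":
            q=np.zeros_like(m); q[e[1]:e[3],e[0]:e[2]]=1
            q&=(z>.03) if nm in("bottle","tip") else (green(im) if nm!="comb" else (im[...,1]>im[...,0]+30))
            if q.any(): print(nm,rect(P[q][:,:2]),z[q].max())
E
```

```text
top box (array([577.2,   1.7]), array([321.1, 220.8]), 78.29) 0.1008700303006369 11806
top plate (array([563.7,  37.2]), array([107.9,  97.1]), 61.81) 0.10600897816997273 1756
top rocker (array([ 528.5, -110.7]), array([21.8,  0. ]), -100.72) [0.11738055 0.1180667  0.11875285]
table z 0.00010990723075599007
small (array([363.9,  36. ]), array([110.1,  68.4]), 23.03) 1.0830408355961125
big (array([ 350.7, -135.6]), array([321.1, 158.9]), 38.15) 1.0830408355961125
comb (array([579.7, 267.8]), array([106.9,  46.5]), 70.6) 0.012060643872505716
bottle (array([574.4, 173.4]), array([409.4,  71.6]), 35.27) 1.0830408355961125
tip (array([ 562.3, -153.2]), array([134.2, 427.4]), 19.44) 1.0830408355961125
scene box (array([ 5.763e+02, -4.000e-01]), array([320. , 223.7]), 78.44) 0.10275950783942106 11445
scene plate (array([565.6,  35.3]), array([108.2,  98.8]), 62.66) 0.1083018576947048 1529
scene rocker (array([ 511.3, -107.3]), array([32.5, 48.3]), 78.67) [0.11275954 0.11695201 0.12079511]
table z 0.002427554150131239
```

```bash
cat >> h.py <<'E'
A=np.radians(-11.65); BC=np.array([.577,.0007]); Rb=np.array([[np.cos(A),-np.sin(A)],[np.sin(A),np.cos(A)]])
def b2w(x,y): return BC+Rb@np.array([x,y])
def w2b(p): return Rb.T@(np.asarray(p)[:2]-BC)
def log():
    o=monitor.get_obs()
    with open("log.txt","a") as f: f.write(repr([o[k].tolist() for k in("joint_pos","ee_pos","eef_rot")])+"\n")
    return o
def down(ydir): # tool pointing down, tool y at world angle ydir (rad)
    y=np.array([np.cos(ydir),np.sin(ydir),0]); z=np.array([0,0,-1.]); return R.from_matrix(np.stack([np.cross(y,z),y,z],1))
def horiz(yaw,s=1): # tool z horizontal at yaw, tool y up*s
    z=np.array([np.cos(yaw),np.sin(yaw),0]); y=np.array([0,0,s*1.]); return R.from_matrix(np.stack([np.cross(y,z),y,z],1))
def delta(p,rot):
    o=log(); r0=R.from_quat(o["eef_rot"])
    dp=r0.inv().apply(np.asarray(p)-o["ee_pos"])/.25; dr=(r0.inv()*rot).as_rotvec()/np.radians(60)
    print("dp",np.round(dp,3).tolist(),"rot",np.round(dr,3).tolist(),"ee",np.round(o["ee_pos"],4),"q",np.round(o["joint_pos"],2),"F",np.round(o["wrist_force"],1))
E
python3 - <<'E'
from h import *
print(b2w(0,.03), w2b([.5645,.0365]))
delta([.6264,.0039,.26],down(np.radians(62.2)))
E
```

```text
[0.58305798 0.03008198] [-0.01947168  0.03253834]
dp [-2.355, -1.345, 0.171] rot [-0.0, 0.0, 0.137] ee [0.1843 0.5182 0.3028] q [ 1.01  0.38  1.3  -0.    1.46 -0.22] F [ 0.4 -0.1  0.4]
```

Emit:
step_arm(
  delta_rot=[
    [0, 0, 0],
    [0, 0, 0],
    [0, 0, 0],
    [0, 0, 0],
    [0, 0, 0],
    [0, 0, 0],
    [0, 0, 0],
    [0, 0, 0],
  ],
  dp=[
    [-1, -0.57, 0],
    [-1, -0.57, 0],
    [-1, -0.57, 0],
    [-1, -0.57, 0],
    [-1, -0.57, 0],
    [-1, -0.57, 0],
    [-1, -0.57, 0],
    [-1, -0.57, 0],
  ],
  hand=[-1, -1, -1, -1, -1, -1, -1, -1],
)

```text
clock: 1.37
ee_pos: [0.3757, 0.2962, 0.3027]
eef_rot: [0.173, 0.985, -0.0, 0.001]
wrist_force: [-0.1, 0.6, 0.6]
finger_gap: 0.0878
finger_force: 0.0
```

Emit:
step_arm(
  delta_rot=[
    [0, 0, 0.137],
    [0, 0, 0.137],
    [0, 0, 0.137],
    [0, 0, 0.137],
    [0, 0, 0.137],
    [0, 0, 0.137],
    [0, 0, 0.137],
    [0, 0, 0.137],
  ],
  dp=[
    [-1, -0.57, 0],
    [-1, -0.57, 0],
    [-1, -0.57, 0],
    [-1, -0.57, 0],
    [-1, -0.57, 0],
    [-1, -0.57, 0],
    [-1, -0.57, 0],
    [-1, -0.57, 0],
  ],
  hand=[-1, -1, -1, -1, -1, -1, -1, -1],
)

```text
clock: 2.03
ee_pos: [0.5632, 0.0777, 0.3018]
eef_rot: [0.243, 0.97, -0.0, 0.0]
wrist_force: [-0.6, -0.4, -0.0]
finger_gap: 0.0881
finger_force: 0.0
```

```bash
python3 - <<'E'
from h import *
delta([.6264,.0039,.20],down(np.radians(62.2)))
E
```

```text
dp [-0.362, -0.141, 0.408] rot [-0.001, 0.001, -0.005] ee [0.5632 0.0777 0.3018] q [-0.07  0.41  1.25 -0.    1.48 -1.15] F [-0.6 -0.4 -0. ]
```

Emit:
step_arm(
  delta_rot=[
    [0, 0, 0],
    [0, 0, 0],
    [0, 0, 0],
    [0, 0, 0],
    [0, 0, 0],
    [0, 0, 0],
    [0, 0, 0],
  ],
  dp=[
    [-0.36, -0.14, 0.2],
    [-0.36, -0.14, 0.2],
    [-0.36, -0.14, 0.2],
    [-0.36, -0.14, 0.4],
    [-0.36, -0.14, 0.4],
    [-0.36, -0.14, 0.4],
    [-0.36, -0.14, 0.4],
  ],
  hand=[-1, -1, -1, -1, -1, -1, -1],
)

```text
clock: 2.62
ee_pos: [0.6231, 0.0101, 0.2039]
eef_rot: [0.24, 0.971, 0.0, 0.0]
wrist_force: [0.2, -0.2, 0.4]
finger_gap: 0.0882
finger_force: 0.0
```

```bash
python3 - <<'E'
from h import *
delta([.6264,.0039,.168],down(np.radians(62.2)))
for n in ("wrist",):
    print(optics.camera_info(n)); im,d=optics.grab_frame(n); 
im2,_=optics.grab_frame("top")
cv2.imwrite("pics/w1.png",np.hstack([im[:,:,::-1],cv2.resize(im2[100:300,180:420],None,fx=2.1,fy=2.1)[:,:,::-1]])[:, ::1] if 0 else cv2.resize(im,(560,420))[:,:,::-1])
E
```

```text
dp [-0.023, -0.016, 0.143] rot [0.0, 0.0, 0.001] ee [0.6231 0.0101 0.2039] q [-0.17  0.59  1.23  0.    1.32 -1.26] F [ 0.2 -0.2  0.4]
{'fov_y': 71.08938004554288, 'cx': 280.5119737197994, 'cy': 210.81961762230958, 'T': array([[ 4.65832254e-01, -8.45250942e-01, -2.61822757e-01,
         5.56931313e-01],
       [ 8.84872791e-01,  4.45198808e-01,  1.37106400e-01,
         4.62727665e-02],
       [ 6.73866159e-04, -2.95548417e-01,  9.55327524e-01,
         2.86265853e-01],
       [ 0.00000000e+00,  0.00000000e+00,  0.00000000e+00,
         1.00000000e+00]])}
```

View pics/w1.png

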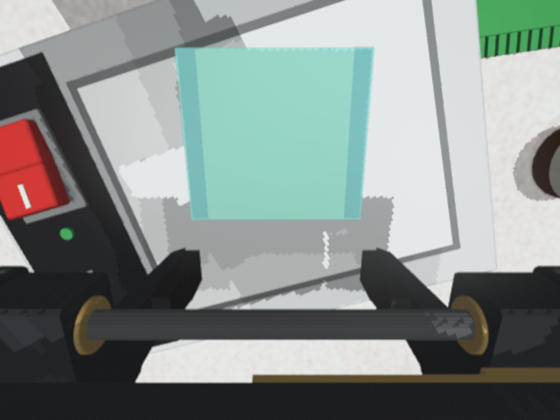

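Plate edge (190–362, 218) is parallel to the finger line, with both fingertips just behind its far edge. I lower them.

Emit:
step_arm(
  delta_rot=[
    [0, 0, 0],
    [0, 0, 0],
    [0, 0, 0],
    [0, 0, 0],
    [0, 0, 0],
    [0, 0, 0],
  ],
  dp=[
    [-0.023, -0.016, 0.08],
    [-0.023, -0.016, 0.12],
    [-0.023, -0.016, 0.135],
    [-0.023, -0.016, 0.14],
    [-0.023, -0.016, 0.145],
    [-0.023, -0.016, 0.145],
  ],
  hand=[-1, -1, -1, -1, -1, -1],
)

```text
clock: 3.22
ee_pos: [0.6265, 0.0031, 0.1671]
eef_rot: [0.24, 0.971, 0.0, 0.0]
wrist_force: [-0.4, 0.6, -0.2]
finger_gap: 0.0879
finger_force: 0.0
```

```bash
python3 - <<'E'
from h import *
# push target: finger centre in box frame (-.034,.0325)+... 
for x in (-.020,-.030): delta([*b2w(x,.0325),.1665],down(np.radians(78.35)))
E
```

```text
dp [0.284, 0.002, 0.002] rot [0.0, 0.001, -0.269] ee [0.6265 0.0031 0.1671] q [-0.18  0.63  1.27 -0.    1.24 -1.27] F [-0.4  0.6 -0.2]
dp [0.322, -0.009, 0.002] rot [0.0, 0.001, -0.269] ee [0.6265 0.0031 0.1671] q [-0.18  0.63  1.27 -0.    1.24 -1.27] F [-0.4  0.6 -0.2]
```

Emit:
step_arm(
  delta_rot=[
    [0, 0, -0.015],
    [0, 0, -0.03],
    [0, 0, -0.045],
    [0, 0, -0.06],
    [0, 0, -0.075],
    [0, 0, -0.09],
    [0, 0, -0.105],
    [0, 0, -0.12],
    [0, 0, -0.135],
    [0, 0, -0.15],
    [0, 0, -0.165],
    [0, 0, -0.18],
    [0, 0, -0.195],
    [0, 0, -0.21],
    [0, 0, -0.225],
    [0, 0, -0.24],
    [0, 0, -0.255],
    [0, 0, -0.269],
    [0, 0, -0.269],
    [0, 0, -0.269],
  ],
  dp=[
    [0.018, 0, 0.002],
    [0.034, 0, 0.002],
    [0.05, 0, 0.002],
    [0.066, 0, 0.002],
    [0.082, 0, 0.002],
    [0.098, 0, 0.002],
    [0.114, 0, 0.002],
    [0.13, 0, 0.002],
    [0.146, 0, 0.002],
    [0.162, 0, 0.002],
    [0.178, 0, 0.002],
    [0.194, 0, 0.002],
    [0.21, 0, 0.002],
    [0.226, 0, 0.002],
    [0.242, 0, 0.002],
    [0.258, 0, 0.002],
    [0.272, 0, 0.002],
    [0.284, 0, 0.002],
    [0.284, 0, 0.002],
    [0.284, 0, 0.002],
  ],
  hand=[-1, -1, -1, -1, -1, -1, -1, -1, -1, -1, -1, -1, -1, -1, -1, -1, -1, -1, -1, -1],
)

```text
clock: 4.88
ee_pos: [0.5634, 0.0361, 0.1659]
eef_rot: [0.102, 0.995, -0.0, -0.0]
wrist_force: [-0.6, -0.0, -0.6]
finger_gap: 0.0881
finger_force: 0.0
```

```bash
cat >> h.py <<'E'
def plate(n, zlo=.09, zhi=.125):
    c=optics.camera_info(n); im,d=optics.grab_frame(n); P=cloud(n,d,c)
    bx=(P[...,:2]-BC)@Rb
    g=(d>0)&green(im)&(P[...,2]>zlo)&(P[...,2]<zhi)&(abs(bx[...,0]+.03)<.2)&(abs(bx[...,1])<.16)
    g=cv2.morphologyEx(g.astype(np.uint8),cv2.MORPH_OPEN,np.ones((3,3)))
    _,l,s,_=cv2.connectedComponentsWithStats(g); g=l==1+np.argmax(s[1:,4])
    print(n,"plate in box frame",rect(bx[g]),"x range",np.percentile(bx[g][:,0],[.5,99.5]).round(4),"y",np.percentile(bx[g][:,1],[.5,99.5]).round(4),"z",np.median(P[g][:,2]).round(4))
    return im,d
E
python3 - <<'E'
from h import *
for n in("top","wrist","scene"): im,d=plate(n); cv2.imwrite(f"pics/{n}2.png",im[:,:,::-1])
delta([*b2w(-.030,.0325),.1665],down(np.radians(78.35)))
E
```

```text
top plate in box frame (array([-45. ,  36.8]), array([ 16.4, 102. ]), 3.22) x range [-0.0549 -0.0392] y [-0.0139  0.0871] z 0.1058
wrist plate in box frame (array([-79.5,  34.8]), array([101.6, 110.1]), 0.19) x range [-0.1296 -0.0316] y [-0.0191  0.0886] z 0.1064
scene plate in box frame (array([-52.5,  40.3]), array([90., 49.]), 85.55) x range [-0.0739 -0.0279] y [-0.0044  0.0857] z 0.1083
dp [0.039, 0.003, -0.003] rot [-0.0, -0.0, -0.0] ee [0.5636 0.036  0.1659] q [-0.15  0.54  1.46 -0.    1.14 -1.51] F [-0.  -0.4 -0.4]
```

Emit:
step_arm(
  delta_rot=[
    [0, 0, 0],
    [0, 0, 0],
    [0, 0, 0],
    [0, 0, 0],
    [0, 0, 0],
    [0, 0, 0],
    [0, 0, 0],
  ],
  dp=[
    [0.012, 0, -0.002],
    [0.024, 0, -0.002],
    [0.036, 0, -0.002],
    [0.048, 0, -0.002],
    [0.058, 0, -0.002],
    [0.058, 0, -0.002],
    [0.058, 0, -0.002],
  ],
  hand=[-1, -1, -1, -1, -1, -1, -1],
)

```text
clock: 5.62
ee_pos: [0.5493, 0.039, 0.1666]
eef_rot: [0.102, 0.995, 0.0, -0.0]
wrist_force: [-0.3, -0.1, 0.3]
finger_gap: 0.0881
finger_force: 0.0
```

Emit:
step_arm(
  delta_rot=[
    [0, 0, 0],
    [0, 0, 0],
    [0, 0, 0],
    [0, 0, 0],
    [0, 0, 0],
    [0, 0, 0],
    [0, 0, 0],
    [0, 0, 0],
  ],
  dp=[
    [-0.02, 0, 0],
    [-0.02, 0, -0.1],
    [-0.02, 0, -0.2],
    [-0.02, 0, -0.35],
    [-0.02, 0, -0.5],
    [-0.02, 0, -0.6],
    [-0.02, 0, -0.6],
    [-0.02, 0, -0.6],
  ],
  hand=[-1, -1, -1, -1, -1, -1, -1, -1],
)

```text
clock: 6.28
ee_pos: [0.5547, 0.0379, 0.3175]
eef_rot: [0.102, 0.995, -0.0, 0.001]
wrist_force: [-0.3, -0.5, -0.5]
finger_gap: 0.0878
finger_force: 0.0
```

```bash
python3 - <<'E'
from h import *
im,d=plate("wrist"); cv2.imwrite("pics/w3.png",im[:,:,::-1]); o=log(); print(o["clock"],o["joint_pos"])
import ast
L=[ast.literal_eval(l) for l in open("log.txt")]
from scipy.optimize import least_squares
def fk(q,p):
    h,a0,L1,L2,d,L3,e=p
    r=lambda ax,t:R.from_euler(ax,t)
    R1=r('z',q[0]);R2=R1*r('y',q[1]);R3=R2*r('y',q[2]);R4=R3*r('z',q[3]);R5=R4*r('y',q[4]);R6=R5*r('z',q[5])
    return R1.apply([a0,0,h])+R2.apply([0,0,L1])+R3.apply([e,d,L2])+R5.apply([0,0,L3]),R6
for l in L: print(np.round(l[0],2), np.round(l[1],3))
f=lambda p:np.concatenate([fk(l[0],p)[0]-l[1] for l in L]+[1e-3*(p-[.2,0,.4,.4,.118,.2,0])])
s=least_squares(f,[.2,0,.4,.4,.118,.2,0]); print(s.x.round(3),abs(s.fun).max())
R6=fk(L[-1][0],s.x)[1]; print((R6.inv()*R.from_quat(L[-1][2])).as_rotvec(),(fk(L[0][0],s.x)[1].inv()*R.from_quat(L[0][2])).as_rotvec())
E
```

```text
wrist plate in box frame (array([-94.8,  34.9]), array([109.1,  98.6]), 89.98) x range [-0.1432 -0.0465] y [-0.0188  0.0887] z 0.1064
6.3333 [-1.44842923e-01  3.81791183e-01  1.25663659e+00 -3.58496641e-05
  1.50364653e+00 -1.51198415e+00]
[ 1.01  0.38  1.3  -0.    1.46 -0.22] [0.184 0.518 0.303]
[-0.07  0.41  1.25 -0.    1.48 -1.15] [0.563 0.078 0.302]
[-0.17  0.59  1.23  0.    1.32 -1.26] [0.623 0.01  0.204]
[-0.18  0.63  1.27 -0.    1.24 -1.27] [0.627 0.003 0.167]
[-0.18  0.63  1.27 -0.    1.24 -1.27] [0.627 0.003 0.167]
[-0.15  0.54  1.46 -0.    1.14 -1.51] [0.564 0.036 0.166]
[-0.14  0.38  1.26 -0.    1.5  -1.51] [0.554 0.038 0.316]
[0.151 0.    0.537 0.351 0.118 0.207 0.103] 0.00013697949295636737
[-9.52558454e-17 -3.07090214e-16  1.57079633e+00] [-2.88200489e-16 -2.05497025e-16  1.57079633e+00]
```

Emit:
step_arm(
  delta_rot=[
    [0, -1, 0],
    [0, -1, 0],
    [0, -1, 0],
    [0, -1, 0],
    [0, -1, 0],
    [0, -1, 0],
    [0, -1, 0],
    [0, -1, 0],
    [0, -1, 0],
  ],
  dp=[
    [0.52, 0.137, -0.32],
    [0.52, 0.137, -0.32],
    [0.52, 0.137, -0.32],
    [0.52, 0.137, -0.32],
    [0.52, 0.137, -0.32],
    [0.52, 0.137, -0.32],
    [0.52, 0.137, -0.32],
    [0.52, 0.137, -0.32],
    [0.52, 0.137, -0.32],
  ],
  hand=[-1, -1, -1, -1, -1, -1, -1, -1, -1],
)

```text
clock: 7.08
ee_pos: [0.4326, 0.0986, 0.3939]
eef_rot: [0.086, 0.862, -0.05, 0.498]
wrist_force: [0.7, -0.7, -0.6]
finger_gap: 0.0881
finger_force: 0.0
```

```bash
cat >fit.py <<'E'
from h import *
import ast
from scipy.optimize import least_squares
log(); L=[ast.literal_eval(l) for l in open("log.txt")]
r=lambda ax,t:R.from_euler(ax,t)
def fk(q,p):
    h,ds,L1,L2,d,L3,e,dx=p
    R1=r('z',q[0]);R2=R1*r('y',q[1]);R3=R2*r('y',q[2]);R4=R3*r('z',q[3]);R5=R4*r('y',q[4]);R6=R5*r('z',q[5])
    return R1.apply([0,ds,h])+R2.apply([0,0,L1])+R3.apply([e,0,L2])+R4.apply([0,d,0])+R5.apply([dx,0,L3]),R6*r('z',np.pi/2)
p0=np.array([.2,.118,.4,.4,0,.2,0,0])
f=lambda p:np.concatenate([fk(l[0],p)[0]-l[1] for l in L]+[1e-4*(p-p0)])
s=least_squares(f,p0); 
if __name__=="__main__":
    print(s.x.round(4),abs(s.fun).max(), np.round(L[-1],3) if 0 else L[-1])
    print([round((fk(l[0],s.x)[1].inv()*R.from_quat(l[2])).magnitude(),4) for l in L])
E
python3 fit.py
```

```text
[ 0.1301  0.1175  0.5371  0.3508 -0.      0.1861  0.103   0.    ] 1.3709998151446513e-05 [[0.04716774098848776, -0.07139423390885613, 1.8681440546546042, -0.6170388593840407, 0.37502424209469615, -0.8620510829844764], [0.4326141236647848, 0.09856973885124864, 0.393891953676932], [0.08639356207225408, 0.8615950160139814, -0.04997397846705748, 0.4976874343285238]]
[0.0, 0.0, 0.0, 0.0, 0.0, 0.0, 0.0, 0.0]
```

```bash
cat >ik.py <<'E'
from fit import *
lo=np.array([-3.11,-.89,.22,-1.42,.17,-2.88])+.03; hi=np.array([3.11,2.33,2.48,4.56,2.85,2.88])-.03
P=s.x
seeds=[np.array([a,b,c,d,e,f]) for a in(0.,) for b in(-.3,) for c in(2.1,) for d in(-.6,.6,2.4,3.8) for e in(.5,1.5) for f in(-2.,0.,2.)]
def ik(p,rot,seeds=seeds):
    best=None
    for q0 in seeds:
        g=lambda q:np.r_[(fk(q,P)[0]-p)*5,(rot.inv()*fk(q,P)[1]).as_rotvec()]
        o=least_squares(g,np.clip(q0,lo+.01,hi-.01),bounds=(lo,hi),max_nfev=60)
        if best is None or o.cost<best.cost: best=o
        if o.cost<1e-9: break
    return best.x,best.cost
def tcp(gb,phi,z): # grasp point in box frame, tool yaw rel. box
    w=b2w(*gb); y=A+phi; return np.array([w[0]-.045*np.cos(y),w[1]-.045*np.sin(y),z])
E
cat > scan.py <<'E'
from ik import *
for deg in range(-70,71,10):
    phi=np.radians(deg)
    gx=-.114-.019*np.cos(phi)-.0097*abs(np.sin(phi))
    for gy in (.01,.035,.06) if deg%20==10 else (.035,):
      for sg in(1,-1):
        q,c=ik(tcp((gx,gy),phi,.105),horiz(A+phi,sg))
        if c<1e-5: print(deg,gy,sg,"ok",np.round(q,2))
        else: print(deg,gy,sg,f"{c:.4f}")
E
time timeout 500 python3 scan.py
```

```text
-70 0.01 1 0.0002
-70 0.01 -1 0.0002
-70 0.035 1 ok [ 0.37  0.9   1.74 -1.37  1.68  2.65]
-70 0.035 -1 ok [ 0.37  0.9   1.74 -1.37  1.68 -0.49]
-70 0.06 1 ok [ 0.41  0.91  1.68 -1.34  1.71  2.61]
-70 0.06 -1 ok [ 0.41  0.91  1.68 -1.34  1.71 -0.53]
-60 0.035 1 0.0073
-60 0.035 -1 0.0073
-50 0.01 1 0.0017
-50 0.01 -1 0.0002
-50 0.035 1 0.0027
-50 0.035 -1 0.0021
-50 0.06 1 0.0057
-50 0.06 -1 0.0056
-40 0.035 1 0.0038
-40 0.035 -1 ok [ 0.36  0.89  2.08  4.41  1.52 -0.16]
-30 0.01 1 0.0148
-30 0.01 -1 ok [0.25 0.93 2.25 4.12 1.59 0.04]
-30 0.035 1 0.0154
-30 0.035 -1 ok [ 0.32  0.91  2.2   4.19  1.56 -0.03]
-30 0.06 1 0.0091
-30 0.06 -1 ok [ 0.38  0.9   2.14  4.25  1.53 -0.09]
-20 0.035 1 0.0100
-20 0.035 -1 ok [0.24 0.96 2.31 3.94 1.66 0.09]
-10 0.01 1 0.0058
-10 0.01 -1 0.0008
-10 0.035 1 0.0056
-10 0.035 -1 ok [0.12 1.03 2.43 3.66 1.85 0.15]
-10 0.06 1 0.0089
-10 0.06 -1 ok [0.21 0.99 2.37 3.74 1.75 0.12]
0 0.035 1 0.0150
0 0.035 -1 0.0040
10 0.01 1 0.0423
10 0.01 -1 0.0308
10 0.035 1 0.0374
10 0.035 -1 0.0184
10 0.06 1 0.0306
10 0.06 -1 0.0082
20 0.035 1 0.0294
20 0.035 -1 0.0281
30 0.01 1 0.0185
30 0.01 -1 0.0185
30 0.035 1 0.0175
30 0.035 -1 0.0175
30 0.06 1 0.0142
30 0.06 -1 0.0142
40 0.035 1 0.0035
40 0.035 -1 0.0035
50 0.01 1 0.0001
50 0.01 -1 ok [-0.8   1.01  2.4   1.67  1.6  -0.27]
50 0.035 1 ok [-0.72  1.02  2.41  1.75  1.63  2.85]
50 0.035 -1 ok [-0.72  1.02  2.41  1.75  1.62 -0.28]
50 0.06 1 ok [-0.63  1.02  2.42  1.83  1.65  2.85]
50 0.06 -1 ok [-0.63  1.02  2.42  1.83  1.65 -0.29]
60 0.035 1 0.0057
60 0.035 -1 ok [-0.73  0.95  2.29  1.57  1.57 -0.1 ]
70 0.01 1 0.0097
70 0.01 -1 ok [-0.78  0.9   2.16  1.35  1.59  0.08]
70 0.035 1 0.0110
70 0.035 -1 ok [-0.71  0.91  2.17  1.41  1.58  0.06]
70 0.06 1 0.0120
70 0.06 -1 ok [-0.65  0.91  2.18  1.47  1.58  0.05]
real	1m24.362s
user	1m24.749s
sys	0m0.188s
```

```bash
cat > scan2.py <<'E'
from ik import *
import ik
ik.lo-=.015; ik.hi+=.015
sd=[np.array([-.7,1.,2.4,1.75,1.62,2.8]),np.array([-.5,1.,2.3,1.9,1.6,2.6])]
for deg in (42,45,47,49,51):
    phi=np.radians(deg); gx=-.1125-.019*np.cos(phi)-.0097*abs(np.sin(phi))
    for gy in (-.03,0,.03,.06,.09,.12):
        q,c=ik.ik(tcp((gx,gy),phi,.104),horiz(A+phi,1),sd)
        rp,rr=fk(q,P); e=rr*horiz(A+phi,1).inv()
        print(deg,gy,np.round(q,3), "perr",np.round((rp-tcp((gx,gy),phi,.104))*1000,1),"rot",np.round(np.degrees(e.as_rotvec()),1))
sd=[np.array([.36,.89,2.08,4.41,1.52,-.16])]
print("pick")
for deg in (-35,-40,-43):
    phi=np.radians(deg); gx=-.1125-.019*np.cos(phi)-.0097*abs(np.sin(phi))
    for gy in (.02,.035,.05): print(deg,gy,np.round(ik.ik(tcp((gx,gy),phi,.104),horiz(A+phi,-1),sd)[0],3),gx)
E
python3 scan2.py
```

```text
42 -0.03 [-0.909  1.067  2.465  1.693  1.621  2.754] perr [-0.  0. -0.] rot [-0. -0. -0.]
42 0 [-0.805  1.071  2.465  1.776  1.657  2.756] perr [ 3.6 -1.3 -0.4] rot [ 0.1 -0.1  0.8]
42 0.03 [-0.694  1.072  2.465  1.874  1.698  2.765] perr [ 5.6 -1.4 -0.6] rot [ 0.1 -0.1  1.1]
42 0.06 [-0.579  1.072  2.465  1.986  1.74   2.781] perr [ 5.5 -0.7 -0.6] rot [ 0.1 -0.1  0.9]
42 0.09 [-0.46   1.07   2.465  2.109  1.782  2.806] perr [ 2.6 -0.  -0.3] rot [ 0.  -0.1  0.4]
42 0.12 [-0.341  1.054  2.45   2.238  1.801  2.86 ] perr [-0. -0. -0.] rot [-0. -0. -0.]
45 -0.03 [-0.914  1.035  2.427  1.642  1.594  2.822] perr [-0.  0. -0.] rot [-0. -0. -0.]
45 0 [-0.819  1.054  2.451  1.73   1.631  2.783] perr [-0.  0. -0.] rot [ 0. -0. -0.]
45 0.03 [-0.715  1.066  2.463  1.825  1.673  2.768] perr [ 0. -0. -0.] rot [ 0. -0.  0.]
45 0.06 [-0.604  1.066  2.463  1.93   1.713  2.78 ] perr [ 0. -0. -0.] rot [ 0. -0.  0.]
45 0.09 [-0.488  1.056  2.452  2.043  1.743  2.817] perr [ 0. -0. -0.] rot [ 0. -0.  0.]
45 0.12 [-0.372  1.041  2.432  2.162  1.762  2.865] perr [-0.7 -0.1 -0.3] rot [-0.1 -0.2 -0. ]
47 -0.
[... 1608 characters left out ...]
err [-4.5 -0.3 -2.4] rot [-0.5 -1.3 -0.5]
pick
-35 0.02 [ 0.306  0.908  2.17   4.263  1.543 -0.057] -0.133627580274096
-35 0.035 [ 0.343  0.901  2.137  4.301  1.529 -0.095] -0.133627580274096
-35 0.05 [ 0.378  0.896  2.104  4.337  1.518 -0.132] -0.133627580274096
-40 0.02 [ 0.327  0.897  2.111  4.373  1.526 -0.126] -0.13328988423322
-40 0.035 [ 0.362  0.892  2.079  4.409  1.519 -0.163] -0.13328988423322
-40 0.05 [ 0.395  0.889  2.046  4.443  1.515 -0.199] -0.13328988423322
-43 0.02 [ 0.337  0.892  2.076  4.436  1.523 -0.167] -0.13301110442337047
-43 0.035 [ 0.37   0.889  2.044  4.471  1.52  -0.203] -0.13301110442337047
-43 0.05 [ 0.402  0.887  2.011  4.503  1.519 -0.238] -0.13301110442337047
```

```bash
cat > plan.py <<'E'
from ik import *
import ik
ik.lo-=.015; ik.hi+=.015
from scipy.spatial.transform import Slerp
ctl=np.array([[sx*.0375,sy*.0935,z] for sx in(-1,1) for sy in(-1,1) for z in(0,-.1)]+[[sx*.01,sy*.061,.064] for sx in(-1,1) for sy in(-1,1)])
def plan(q0,q1,n,p=None,pose0=None):
    """n straight calls along the joint line q0->q1; print rounded deltas, simulate tracking"""
    cp,cr=fk(q0,P) if pose0 is None else pose0
    q=np.array(q0,float)
    for k in range(1,n+1):
        tp,tr=fk(q0+(np.array(q1)-q0)*k/n,P)
        dp=np.round(cr.inv().apply(tp-cp)/.25,2); dr=np.round((cr.inv()*tr).as_rotvec()/np.radians(60),2)
        np_,nr=cp+cr.apply(dp*.25),cr*R.from_rotvec(dr*np.radians(60))
        sl=Slerp([0,1],R.concatenate([cr,nr])); low=9
        qs=[q]
        for t in np.linspace(.125,1,8):
            q,c=ik.ik(cp+(np_-cp)*t,sl(t),[q]); qs.append(q)
            w=cp+(np_-cp)*t+sl(t).apply(ctl); low=min(low,w[:,2].min())
        step=np.abs(np.diff(qs,axis=0)).max(0)
        print(dp.tolist(),dr.tolist(),"q",q.round(2),"cost",f"{c:.1e}","low",round(low,3),"maxjoint/8th",step.max().round(2),"tcp",np_.round(3))
        cp,cr=np_,nr
    return q,(cp,cr)
E
python3 - <<'E'
from plan import *
o=log(); q0=o["joint_pos"]; print(o["clock"])
phi=np.radians(-40); g=np.array((-.1335,.035))
sd=[np.array([.36,.89,2.08,4.41,1.52,-.16])]
back=g-.075*np.array([np.cos(phi),np.sin(phi)])
ql,c=ik.ik(tcp(back,phi,.104),horiz(A+phi,-1),sd); print("low",ql.round(3),c,tcp(back,phi,.104))
qh,c=ik.ik(tcp(back,phi,.26),horiz(A+phi,-1),[ql]); print("high",qh.round(3),c)
m1=q0.copy(); m1[3]=1.9; m1[4]=.9; m1[5]=-.5; m1[1]=.1
q,ps=plan(q0,m1,4); q,ps=plan(m1,qh,5,pose0=ps)
E
```

```text
7.0833
low [ 0.542  0.896  2.085  4.545  1.55  -0.158] 0.0010860350285332963 [0.37886219 0.15604522 0.104     ]
high [ 0.539  0.502  2.039  4.545  1.497 -0.592] 0.002079193253300366
[0.21, 0.15, 0.04] [-0.09, 0.3, 0.62] q [ 0.05 -0.03  1.87  0.02  0.5  -0.78] cost 3.0e-30 low 0.262 maxjoint/8th 0.08 tcp [0.423 0.139 0.343]
[0.22, 0.15, 0.03] [-0.09, 0.34, 0.6] q [ 0.05  0.02  1.87  0.65  0.63 -0.69] cost 1.3e-31 low 0.242 maxjoint/8th 0.08 tcp [0.417 0.204 0.331]
[0.22, 0.16, 0.01] [-0.1, 0.38, 0.57] q [ 0.05  0.06  1.87  1.28  0.77 -0.6 ] cost 3.2e-31 low 0.247 maxjoint/8th 0.08 tcp [0.425 0.262 0.366]
[0.23, 0.18, -0.02] [-0.11, 0.42, 0.52] q [ 0.05  0.1   1.87  1.9   0.9  -0.5 ] cost 2.5e-31 low 0.304 maxjoint/8th 0.08 tcp [0.449 0.278 0.433]
[0.08, -0.01, 0.06] [-0.04, 0.32, 0.36] q [ 0.14  0.18  1.9   2.43  1.03 -0.52] cost 3.0e-20 low 0.355 maxjoint/8th 0.07 tcp [0.457 0.291 0.453]
[0.03, 0.1, -0.02] [-0.14, 0.32, 0.3] q [ 0.24  0.26  1.94  2.96  1.14 -0.54] cost 3.6e-19 low 0.317 maxjoint/8th 0.07 tcp [0.472 0.269 0.449]
[0.04, 0.18, -0.13] [-0.2, 0.33, 0.21] q [ 0.34  0.34  1.97  3.48  1.26 -0.55] cost 5.2e-31 low 0.274 maxjoint/8th 0.07 tcp [0.474 0.229 0.409]
[0.11, 0.25, -0.22] [-0.25, 0.35, 0.08] q [ 0.44  0.42  2.    4.02  1.37 -0.58] cost 2.9e-26 low 0.219 maxjoint/8th 0.07 tcp [0.448 0.187 0.337]
[0.24, 0.26, -0.25] [-0.23, 0.37, -0.03] q [ 0.53  0.5   2.04  4.54  1.49 -0.59] cost 7.6e-15 low 0.163 maxjoint/8th 0.07 tcp [0.382 0.15  0.259]
```

```bash
python3 - <<'E'
from plan import *
for deg in(-33,-37):
  phi=np.radians(deg); g=np.array((-.1335,.035)); sd=[np.array([.36,.89,2.08,4.41,1.52,-.16])]
  for bd in (0,-20,deg):
    for L in (.045,.06):
      back=g-L*np.array([np.cos(np.radians(bd)),np.sin(np.radians(bd))])
      r=[]
      for z in(.104,.26):
        q,c=ik.ik(tcp(back,phi,z),horiz(A+phi,-1),sd); r.append((q.round(2).tolist(),f"{c:.0e}"))
      print(deg,bd,L,r)
E
```

```text
-33 0 0.045 [([0.41, 0.93, 2.24, 4.33, 1.58, 0.03], '1e-21'), ([0.41, 0.44, 2.17, 4.38, 1.38, -0.49], '3e-24')]
-33 0 0.06 [([0.43, 0.94, 2.27, 4.36, 1.59, 0.06], '4e-18'), ([0.43, 0.44, 2.2, 4.4, 1.4, -0.48], '1e-24')]
-33 -20 0.045 [([0.44, 0.92, 2.2, 4.36, 1.56, -0.03], '3e-30'), ([0.44, 0.45, 2.13, 4.41, 1.39, -0.53], '2e-21')]
-33 -20 0.06 [([0.48, 0.92, 2.21, 4.4, 1.57, -0.01], '2e-28'), ([0.48, 0.45, 2.14, 4.44, 1.41, -0.52], '2e-20')]
-33 -33 0.045 [([0.45, 0.91, 2.17, 4.38, 1.55, -0.06], '1e-21'), ([0.45, 0.46, 2.11, 4.43, 1.39, -0.55], '8e-20')]
-33 -33 0.06 [([0.5, 0.91, 2.17, 4.42, 1.55, -0.06], '3e-23'), ([0.5, 0.46, 2.11, 4.46, 1.41, -0.55], '8e-18')]
-37 0 0.045 [([0.42, 0.91, 2.19, 4.41, 1.56, -0.03], '4e-29'), ([0.42, 0.46, 2.13, 4.46, 1.41, -0.54], '7e-20')]
-37 0 0.06 [([0.45, 0.92, 2.22, 4.44, 1.57, -0.0], '2e-25'), ([0.45, 0.45, 2.15, 4.48, 1.43, -0.52], '3e-19')]
-37 -20 0.045 [([0.45, 0.9, 2.15, 4.45, 1.55, -0.08], '2e-23'), ([0.45, 0.47, 2.09, 4.49, 1.42, -0.57], '4e-28')]
-37 -20 0.06 [([0.49, 0.91, 2.16, 4.48, 1.55, -0.07], '2e-16'), ([0.49, 0.47, 2.1, 4.52, 1.45, -0.57], '2e-20')]
-37 -37 0.045 [([0.47, 0.9, 2.11, 4.46, 1.54, -0.13], '7e-31'), ([0.47, 0.48, 2.05, 4.5, 1.43, -0.59], '1e-22')]
-37 -37 0.06 [([0.51, 0.9, 2.11, 4.5, 1.54, -0.13], '2e-30'), ([0.51, 0.48, 2.05, 4.54, 1.45, -0.6], '3e-15')]
```

```bash
python3 - <<'E'
from plan import *
q0=log()["joint_pos"]
phi=np.radians(-35); g=np.array((-.1335,.035)); sd=[np.array([.43,.93,2.25,4.4,1.58,0.03])]
qh,c=ik.ik(tcp(g-[.06,0],phi,.26),horiz(A+phi,-1),sd); print("high",qh.round(3),c)
m1=q0.copy(); m1[3]=1.9; m1[4]=.9; m1[5]=-.5; m1[1]=.1
q,ps=plan(q0,m1,4); q,ps=plan(m1,qh,4,pose0=ps)
E
```

```text
high [ 0.443  0.444  2.174  4.439  1.416 -0.503] 1.6598008328113758e-26
[0.21, 0.15, 0.04] [-0.09, 0.3, 0.62] q [ 0.05 -0.03  1.87  0.02  0.5  -0.78] cost 9.7e-32 low 0.262 maxjoint/8th 0.08 tcp [0.423 0.139 0.343]
[0.22, 0.15, 0.03] [-0.09, 0.34, 0.6] q [ 0.05  0.02  1.87  0.65  0.63 -0.69] cost 3.8e-31 low 0.242 maxjoint/8th 0.08 tcp [0.417 0.204 0.331]
[0.22, 0.16, 0.01] [-0.1, 0.38, 0.57] q [ 0.05  0.06  1.87  1.28  0.77 -0.6 ] cost 3.2e-31 low 0.247 maxjoint/8th 0.08 tcp [0.425 0.262 0.366]
[0.23, 0.18, -0.02] [-0.11, 0.42, 0.52] q [ 0.05  0.1   1.87  1.9   0.9  -0.5 ] cost 1.4e-31 low 0.304 maxjoint/8th 0.08 tcp [0.449 0.278 0.433]
[0.05, 0.02, 0.02] [-0.09, 0.36, 0.46] q [ 0.14  0.18  1.94  2.53  1.03 -0.5 ] cost 7.7e-19 low 0.338 maxjoint/8th 0.08 tcp [0.456 0.278 0.446]
[0.01, 0.18, -0.12] [-0.22, 0.38, 0.36] q [ 0.25  0.27  2.02  3.17  1.16 -0.5 ] cost 3.4e-31 low 0.283 maxjoint/8th 0.09 tcp [0.465 0.233 0.417]
[0.13, 0.28, -0.25] [-0.29, 0.41, 0.19] q [ 0.34  0.35  2.1   3.8   1.27 -0.51] cost 1.3e-26 low 0.228 maxjoint/8th 0.08 tcp [0.443 0.166 0.347]
[0.3, 0.3, -0.31] [-0.27, 0.46, 0.02] q [ 0.44  0.44  2.17  4.44  1.41 -0.51] cost 2.7e-20 low 0.168 maxjoint/8th 0.09 tcp [0.363 0.106 0.261]
```

Emit:
step_arm(
  delta_rot=[
    [-0.09, 0.3, 0.62],
    [-0.09, 0.3, 0.62],
    [-0.09, 0.3, 0.62],
    [-0.09, 0.3, 0.62],
    [-0.09, 0.3, 0.62],
    [-0.09, 0.3, 0.62],
    [-0.09, 0.3, 0.62],
    [-0.09, 0.3, 0.62],
  ],
  dp=[
    [0.03, 0.02, 0.01],
    [0.06, 0.04, 0.01],
    [0.09, 0.06, 0.02],
    [0.12, 0.08, 0.02],
    [0.15, 0.1, 0.03],
    [0.18, 0.13, 0.04],
    [0.21, 0.15, 0.04],
    [0.21, 0.15, 0.04],
  ],
  hand=[-1, -1, -1, -1, -1, -1, -1, -1],
)

```text
clock: 7.75
ee_pos: [0.4236, 0.1383, 0.3434]
eef_rot: [0.341, 0.857, 0.163, 0.35]
wrist_force: [-0.6, -0.1, -1.2]
finger_gap: 0.088
finger_force: 0.0
```

Emit:
step_arm(
  delta_rot=[
    [-0.09, 0.34, 0.6],
    [-0.09, 0.34, 0.6],
    [-0.09, 0.34, 0.6],
    [-0.09, 0.34, 0.6],
    [-0.09, 0.34, 0.6],
    [-0.09, 0.34, 0.6],
    [-0.09, 0.34, 0.6],
    [-0.09, 0.34, 0.6],
  ],
  dp=[
    [0.03, 0.02, 0.01],
    [0.06, 0.04, 0.01],
    [0.1, 0.06, 0.02],
    [0.13, 0.08, 0.02],
    [0.16, 0.1, 0.03],
    [0.19, 0.13, 0.03],
    [0.22, 0.15, 0.03],
    [0.22, 0.15, 0.03],
  ],
  hand=[-1, -1, -1, -1, -1, -1, -1, -1],
)

```text
clock: 8.42
ee_pos: [0.4184, 0.204, 0.3323]
eef_rot: [0.537, 0.75, 0.359, 0.145]
wrist_force: [-0.3, -0.3, -0.6]
finger_gap: 0.0881
finger_force: 0.0
```

Emit:
step_arm(
  delta_rot=[
    [-0.1, 0.38, 0.57],
    [-0.1, 0.38, 0.57],
    [-0.1, 0.38, 0.57],
    [-0.1, 0.38, 0.57],
    [-0.1, 0.38, 0.57],
    [-0.1, 0.38, 0.57],
    [-0.1, 0.38, 0.57],
    [-0.1, 0.38, 0.57],
  ],
  dp=[
    [0.03, 0.02, 0],
    [0.06, 0.04, 0],
    [0.1, 0.07, 0],
    [0.13, 0.09, 0],
    [0.16, 0.11, 0.01],
    [0.19, 0.14, 0.01],
    [0.22, 0.16, 0.01],
    [0.22, 0.16, 0.01],
  ],
  hand=[-1, -1, -1, -1, -1, -1, -1, -1],
)

```text
clock: 9.08
ee_pos: [0.4273, 0.2613, 0.3687]
eef_rot: [0.642, 0.554, 0.522, -0.087]
wrist_force: [-0.9, 0.1, 1.0]
finger_gap: 0.0881
finger_force: 0.0
```

```bash
python3 - <<'E'
from h import *
o=log(); print(o["joint_pos"].round(2),o["ee_pos"])
E
```

```text
[ 0.05  0.06  1.86  1.27  0.77 -0.58] [0.42731108 0.26133861 0.36869514]
```

Tracks as modelled. On with the rest.

Emit:
step_arm(
  delta_rot=[
    [-0.11, 0.42, 0.52],
    [-0.11, 0.42, 0.52],
    [-0.11, 0.42, 0.52],
    [-0.11, 0.42, 0.52],
    [-0.11, 0.42, 0.52],
    [-0.11, 0.42, 0.52],
    [-0.11, 0.42, 0.52],
    [-0.11, 0.42, 0.52],
  ],
  dp=[
    [0.03, 0.03, 0],
    [0.07, 0.05, 0],
    [0.1, 0.08, -0.01],
    [0.13, 0.1, -0.01],
    [0.16, 0.13, -0.01],
    [0.2, 0.15, -0.02],
    [0.23, 0.18, -0.02],
    [0.23, 0.18, -0.02],
  ],
  hand=[-1, -1, -1, -1, -1, -1, -1, -1],
)

```text
clock: 9.75
ee_pos: [0.4517, 0.2765, 0.4368]
eef_rot: [0.642, 0.3, 0.637, -0.303]
wrist_force: [0.2, 0.1, 0.4]
finger_gap: 0.0881
finger_force: 0.0
```

Emit:
step_arm(
  delta_rot=[
    [-0.09, 0.36, 0.46],
    [-0.09, 0.36, 0.46],
    [-0.09, 0.36, 0.46],
    [-0.09, 0.36, 0.46],
    [-0.09, 0.36, 0.46],
    [-0.09, 0.36, 0.46],
    [-0.09, 0.36, 0.46],
    [-0.09, 0.36, 0.46],
  ],
  dp=[
    [0.01, 0, 0],
    [0.02, 0.01, 0.01],
    [0.02, 0.01, 0.01],
    [0.03, 0.01, 0.01],
    [0.04, 0.02, 0.02],
    [0.05, 0.02, 0.02],
    [0.05, 0.02, 0.02],
    [0.05, 0.02, 0.02],
  ],
  hand=[-1, -1, -1, -1, -1, -1, -1, -1],
)

```text
clock: 10.42
ee_pos: [0.4583, 0.2772, 0.4485]
eef_rot: [0.58, 0.049, 0.667, -0.465]
wrist_force: [-0.4, -0.4, 0.6]
finger_gap: 0.0881
finger_force: 0.0
```

Emit:
step_arm(
  delta_rot=[
    [-0.22, 0.38, 0.36],
    [-0.22, 0.38, 0.36],
    [-0.22, 0.38, 0.36],
    [-0.22, 0.38, 0.36],
    [-0.22, 0.38, 0.36],
    [-0.22, 0.38, 0.36],
    [-0.22, 0.38, 0.36],
    [-0.22, 0.38, 0.36],
  ],
  dp=[
    [0, 0.03, -0.02],
    [0, 0.06, -0.04],
    [0, 0.09, -0.06],
    [0.01, 0.12, -0.08],
    [0.01, 0.15, -0.1],
    [0.01, 0.18, -0.12],
    [0.01, 0.18, -0.12],
    [0.01, 0.18, -0.12],
  ],
  hand=[-1, -1, -1, -1, -1, -1, -1, -1],
)

```text
clock: 11.08
ee_pos: [0.4675, 0.2322, 0.4193]
eef_rot: [0.486, -0.228, 0.671, -0.512]
wrist_force: [-0.4, 0.0, -1.0]
finger_gap: 0.0883
finger_force: 0.0
```

Emit:
step_arm(
  delta_rot=[
    [-0.29, 0.41, 0.19],
    [-0.29, 0.41, 0.19],
    [-0.29, 0.41, 0.19],
    [-0.29, 0.41, 0.19],
    [-0.29, 0.41, 0.19],
    [-0.29, 0.41, 0.19],
    [-0.29, 0.41, 0.19],
    [-0.29, 0.41, 0.19],
  ],
  dp=[
    [0.02, 0.05, -0.04],
    [0.04, 0.09, -0.08],
    [0.06, 0.14, -0.12],
    [0.09, 0.18, -0.16],
    [0.11, 0.23, -0.2],
    [0.13, 0.28, -0.25],
    [0.13, 0.28, -0.25],
    [0.13, 0.28, -0.25],
  ],
  hand=[-1, -1, -1, -1, -1, -1, -1, -1],
)

```text
clock: 11.75
ee_pos: [0.4447, 0.1651, 0.3501]
eef_rot: [0.379, -0.477, 0.662, -0.437]
wrist_force: [-0.2, -0.5, -0.2]
finger_gap: 0.088
finger_force: 0.0
```

```bash
python3 - <<'E'
from plan import *
o=log(); print(o["joint_pos"].round(2),o["clock"])
phi=np.radians(-35); g=np.array((-.1335,.035)); delta(tcp(g-[.06,0],phi,.26),horiz(A+phi,-1))
E
```

```text
[ 0.34  0.35  2.09  3.81  1.26 -0.52] 11.75
dp [0.296, 0.315, -0.321] rot [-0.266, 0.461, 0.02] ee [0.4447 0.1651 0.3501] q [ 0.34  0.35  2.09  3.81  1.26 -0.52] F [-0.2 -0.5 -0.2]
```

Emit:
step_arm(
  delta_rot=[
    [-0.266, 0.461, 0.02],
    [-0.266, 0.461, 0.02],
    [-0.266, 0.461, 0.02],
    [-0.266, 0.461, 0.02],
    [-0.266, 0.461, 0.02],
    [-0.266, 0.461, 0.02],
    [-0.266, 0.461, 0.02],
    [-0.266, 0.461, 0.02],
  ],
  dp=[
    [0.05, 0.05, -0.05],
    [0.1, 0.1, -0.11],
    [0.15, 0.15, -0.16],
    [0.2, 0.21, -0.21],
    [0.25, 0.26, -0.27],
    [0.296, 0.315, -0.321],
    [0.296, 0.315, -0.321],
    [0.296, 0.315, -0.321],
  ],
  hand=[-1, -1, -1, -1, -1, -1, -1, -1],
)

```text
clock: 12.42
ee_pos: [0.3641, 0.1076, 0.2599]
eef_rot: [-0.262, 0.657, -0.656, 0.262]
wrist_force: [0.3, 0.3, -0.8]
finger_gap: 0.0881
finger_force: 0.0
```

```bash
python3 - <<'E'
from plan import *
phi=np.radians(-35); g=np.array((-.1335,.035)); delta(tcp(g-[.06,0],phi,.1045),horiz(A+phi,-1))
im,d=plate("top")
E
```

```text
dp [0.004, 0.622, 0.002] rot [0.001, 0.001, -0.0] ee [0.3641 0.1076 0.2599] q [ 0.44  0.44  2.17  4.44  1.41 -0.5 ] F [ 0.3  0.3 -0.8]
top plate in box frame (array([-96.1,  33.8]), array([108.1,  96.7]), 89.91) x range [-0.1436 -0.0486] y [-0.0194  0.0869] z 0.1059
```

Emit:
step_arm(
  delta_rot=[
    [0, 0, 0],
    [0, 0, 0],
    [0, 0, 0],
    [0, 0, 0],
    [0, 0, 0],
    [0, 0, 0],
    [0, 0, 0],
    [0, 0, 0],
  ],
  dp=[
    [0.004, 0.12, 0.002],
    [0.004, 0.24, 0.002],
    [0.004, 0.36, 0.002],
    [0.004, 0.48, 0.002],
    [0.004, 0.56, 0.002],
    [0.004, 0.6, 0.002],
    [0.004, 0.622, 0.002],
    [0.004, 0.622, 0.002],
  ],
  hand=[-1, -1, -1, -1, -1, -1, -1, -1],
)

```text
clock: 13.13
ee_pos: [0.3638, 0.1069, 0.1033]
eef_rot: [-0.261, 0.658, -0.656, 0.262]
wrist_force: [-0.2, 0.2, 0.1]
finger_gap: 0.0884
finger_force: 0.0
```

```bash
python3 - <<'E'
from plan import *
phi=np.radians(-35); g=np.array((-.1335,.035)); delta(tcp(g,phi,.1045),horiz(A+phi,-1))
im,d=optics.grab_frame("wrist"); cv2.imwrite("pics/w4.png",im[:,:,::-1])
E
```

```text
dp [-0.137, -0.005, 0.197] rot [0.002, 0.0, -0.002] ee [0.3638 0.1069 0.1033] q [0.44 0.93 2.24 4.4  1.58 0.03] F [-0.2  0.2  0.1]
```

View pics/w4.png

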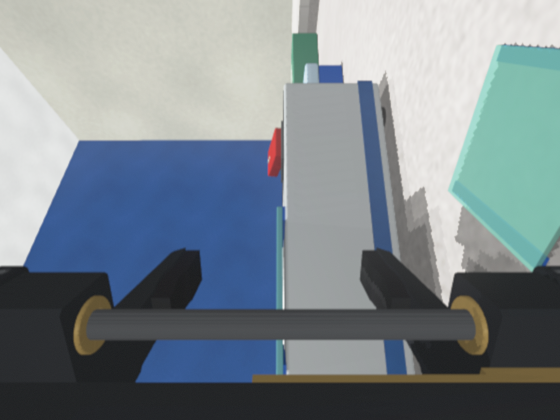

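The plate shows edge-on at column ~280, midway between the fingers (200 and 362), so the height is right. I advance and close.

Emit:
step_arm(
  delta_rot=[
    [0, 0, 0],
    [0, 0, 0],
    [0, 0, 0],
    [0, 0, 0],
    [0, 0, 0],
    [0, 0, 0],
    [0, 0, 0],
    [0, 0, 0],
  ],
  dp=[
    [-0.025, -0.004, 0.035],
    [-0.05, -0.004, 0.07],
    [-0.075, -0.004, 0.105],
    [-0.1, -0.004, 0.14],
    [-0.12, -0.004, 0.17],
    [-0.137, -0.004, 0.197],
    [-0.137, -0.004, 0.197],
    [-0.137, -0.004, 0.197],
  ],
  hand=[-1, -1, -1, -1, -1, -1, -1, -1],
)

```text
clock: 13.85
ee_pos: [0.4216, 0.0938, 0.105]
eef_rot: [-0.261, 0.658, -0.656, 0.261]
wrist_force: [-0.6, 0.1, -0.1]
finger_gap: 0.0883
finger_force: 0.0
```

```bash
python3 - <<'E'
from plan import *
phi=np.radians(-35); g=np.array((-.1335,.035)); delta(tcp(g,phi,.1045),horiz(A+phi,-1))
plate("scene"); plate("top")
E
```

```text
dp [-0.005, 0.002, -0.0] rot [0.002, -0.001, -0.001] ee [0.4216 0.0938 0.105 ] q [ 0.34  0.9   2.14  4.3   1.53 -0.09] F [-0.6  0.1 -0.1]
scene plate in box frame (array([-94.5,  32.7]), array([100.5, 110.2]), 0.45) x range [-0.1434 -0.0458] y [-0.022   0.0866] z 0.1083
top plate in box frame (array([-96.1,  33.7]), array([ 96.4, 108. ]), 0.14) x range [-0.1435 -0.0486] y [-0.0195  0.0867] z 0.1059
```

Emit:
step_arm(
  delta_rot=[
    [0, 0, 0],
    [0, 0, 0],
    [0, 0, 0],
    [0, 0, 0],
    [0, 0, 0],
    [0, 0, 0],
    [0, 0, 0],
    [0, 0, 0],
    [0, 0, 0],
    [0, 0, 0],
    [0, 0, 0],
    [0, 0, 0],
    [0, 0, 0],
    [0, 0, 0],
    [0, 0, 0],
  ],
  dp=[
    [0, 0.002, 0],
    [0, 0.002, 0],
    [0, 0.002, 0],
    [0, 0.002, 0],
    [0, 0.002, 0],
    [0, 0.002, 0],
    [0, 0.002, 0],
    [0, 0.002, 0],
    [0, 0.002, 0],
    [0, 0.002, 0],
    [0, 0.002, 0],
    [0, 0.002, 0],
    [0, 0.002, 0],
    [0, 0.002, 0],
    [0, 0.002, 0],
  ],
  hand=[-0.5, 0, 0.4, 0.7, 0.8, 0.85, 0.87, 0.89, 0.91, 0.93, 0.96, 1, 1, 1, 1],
  newtons=12,
)

```text
clock: 15.2
ee_pos: [0.4215, 0.0941, 0.1043]
eef_rot: [-0.261, 0.658, -0.656, 0.261]
wrist_force: [-0.5, -0.6, 0.0]
finger_gap: 0.0039
finger_force: 12.0
```

Emit:
step_arm(
  delta_rot=[
    [0, 0, 0],
    [0, 0, 0],
    [0, 0, 0],
    [0, 0, 0],
  ],
  dp=[
    [0, 0, 0],
    [0, 0, 0],
    [0, 0, 0],
    [0, 0, 0],
  ],
  hand=[1, 1, 1, 1],
  newtons=45,
)

```text
clock: 15.53
ee_pos: [0.4215, 0.0941, 0.1043]
eef_rot: [-0.261, 0.658, -0.656, 0.261]
wrist_force: [-1.1, -0.5, -0.5]
finger_gap: 0.0034
finger_force: 45.0
```

```bash
python3 - <<'E'
from plan import *
o=log(); print(o["joint_pos"].round(3),o["ee_pos"],o["wrist_force"],o["finger_gap"],o["finger_force"])
plate("top"); plate("scene")
E
```

```text
[ 0.342  0.9    2.14   4.3    1.528 -0.092] [0.42149307 0.09413411 0.10434129] [-1.14427195 -0.47014458 -0.49801685] 0.003360990251549201 44.999545980244875
top plate in box frame (array([-96.1,  33.7]), array([ 96.4, 108.2]), 0.39) x range [-0.1434 -0.0486] y [-0.0195  0.0868] z 0.106
scene plate in box frame (array([-95.1,  32.4]), array([103. , 109.8]), 0.53) x range [-0.1439 -0.0454] y [-0.0222  0.0861] z 0.1085
```

```bash
cat > flip.py <<'E'
from plan import *
import plan as PL, json
o=log(); q0=o["joint_pos"]; r0=R.from_quat(o["eef_rot"])
cs=[r0.inv().apply(np.r_[b2w(-.095+a,.034+b),.104]-o["ee_pos"]) for a,b in((0,0),(-.05,-.055),(-.05,.055),(.05,-.055),(.05,.055))]
json.dump([c.tolist() for c in cs],open("corners.json","w")); print(np.round(cs,3))
PL.ctl=np.vstack([PL.ctl,cs])
phi=np.radians(47); g=np.array((-.1330,.028)); sd=[np.array([-.72,1.04,2.44,1.79,1.65,2.8])]
t=tcp(g,phi,.1025); rt=horiz(A+phi,1)
ql,c=ik.ik(t,rt,sd); print("place",ql.round(3),c)
for k in cs: print(w2b((t+rt.apply(k))).round(4),(t+rt.apply(k))[2].round(4))
qh,c=ik.ik(tcp(g,phi,.28),rt,[ql]); print("place high",qh.round(3),c)
qu,c=ik.ik(o["ee_pos"]+[0,0,.176],r0,[q0]); print("lift",qu.round(3),c)
plan(q0,qu,1)
q,ps=plan(qu,qh,5)
E
python3 flip.py
```

```text
[[-0.022  0.     0.077]
 [ 0.051  0.     0.068]
 [-0.039  0.     0.005]
 [-0.006  0.     0.15 ]
 [-0.096  0.     0.087]]
place [-0.731  1.052  2.441  1.781  1.647  2.799] 5.063904822156007e-26
[-0.0946  0.0365] 0.1027
[-0.155   0.0799] 0.1027
[-0.1321 -0.0277] 0.1029
[-0.0572  0.1007] 0.1026
[-0.0343 -0.0069] 0.1028
place high [-0.736  0.693  2.465  1.802  1.782  2.865] 0.08620090847673798
lift [ 0.342  0.42   2.059  4.38   1.319 -0.62 ] 1.1209778944808687e-29
[-0.0, -0.7, -0.0] [0.0, -0.0, 0.0] q [ 0.34  0.42  2.06  4.38  1.32 -0.62] cost 2.8e-29 low 0.033 maxjoint/8th 0.07 tcp [0.422 0.094 0.279]
[-0.01, -0.07, 0.23] [0.18, -0.24, 0.43] q [0.12 0.47 2.14 3.86 1.41 0.08] cost 1.2e-19 low 0.177 maxjoint/8th 0.09 tcp [0.463 0.054 0.298]
[0.03, 0.06, 0.11] [-0.11, -0.27, 0.48] q [-0.09  0.53  2.22  3.35  1.5   0.77] cost 3.5e-20 low 0.172 maxjoint/8th 0.09 tcp [0.488 0.036 0.288]
[0.09, 0.04, -0.03] [-0.29, -0.09, 0.6] q [-0.31  0.58  2.3   2.83  1.59  1.48] cost 8.5e-22 low 0.173 maxjoint/8th 0.09 tcp [0.486 0.029 0.263]
[0.07, 0.02, -0.14] [-0.27, 0.11, 0.71] q [-0.52  0.64  2.39  2.32  1.7   2.16] cost 1.5e-29 low 0.14 maxjoint/8th 0.09 tcp [0.456 0.03  0.236]
[0.01, 0.08, -0.2] [-0.17, 0.21, 0.82] q [-0.74  0.69  2.46  1.81  1.78  2.86] cost 1.7e-05 low 0.116 maxjoint/8th 0.1 tcp [0.403 0.033 0.234]
```

```bash
python3 - <<'E'
from plan import *
g=np.array((-.1330,.028))
for deg in (40,47):
  phi=np.radians(deg)
  for z in(.12,.14,.16,.18,.2,.23):
    q=np.array([-.72,1.04,2.44,1.79,1.65,2.8])
    for dx in (0,.03):
      for roll in (0,.1,.2,.3,.45,.6):
        rt=horiz(A+phi,1)*R.from_rotvec([0,0,-roll])
        q1,c=ik.ik(tcp(g+[dx,0],phi,z),rt,[q])
        if c<1e-8: print(deg,z,dx,"roll",roll,q1.round(2)); break
E
```

```text
40 0.12 0.03 roll 0.1 [-0.64  0.96  2.41  2.    1.67  2.83]
40 0.14 0.03 roll 0.2 [-0.64  0.88  2.41  2.    1.64  2.8 ]
40 0.16 0.03 roll 0.3 [-0.64  0.8   2.41  2.01  1.6   2.78]
40 0.18 0.03 roll 0.3 [-0.64  0.72  2.4   2.01  1.56  2.86]
40 0.2 0.03 roll 0.45 [-0.64  0.64  2.38  2.    1.52  2.8 ]
40 0.23 0 roll 0.45 [-0.7   0.53  2.45  1.95  1.51  2.84]
40 0.23 0.03 roll 0.6 [-0.64  0.52  2.36  1.99  1.46  2.78]
47 0.12 0 roll 0 [-0.73  0.98  2.44  1.79  1.63  2.86]
47 0.12 0.03 roll 0.2 [-0.68  0.92  2.35  1.85  1.6   2.82]
47 0.14 0 roll 0.1 [-0.73  0.9   2.44  1.79  1.62  2.84]
47 0.14 0.03 roll 0.3 [-0.68  0.85  2.35  1.85  1.59  2.79]
47 0.16 0 roll 0.2 [-0.73  0.82  2.44  1.79  1.6   2.83]
47 0.16 0.03 roll 0.3 [-0.68  0.78  2.34  1.85  1.56  2.86]
47 0.18 0 roll 0.3 [-0.73  0.74  2.43  1.79  1.58  2.82]
47 0.18 0.03 roll 0.45 [-0.68  0.7   2.33  1.85  1.54  2.79]
47 0.2 0 roll 0.45 [-0.73  0.65  2.42  1.79  1.55  2.77]
47 0.2 0.03 roll 0.6 [-0.68  0.63  2.32  1.84  1.52  2.72]
47 0.23 0 roll 0.6 [-0.73  0.52  2.39  1.79  1.52  2.77]
47 0.23 0.03 roll 0.6 [-0.68  0.52  2.3   1.83  1.48  2.85]
```

```bash
cat > flip2.py <<'E'
from plan import *
import plan as PL, json
o=log(); q0=o["joint_pos"]; r0=R.from_quat(o["eef_rot"])
PL.ctl=np.vstack([PL.ctl,json.load(open("corners.json"))])
g=np.array((-.1330,.028)); phi=np.radians(47)
def pl(z,roll): 
    q,c=ik.ik(tcp(g,phi,z),horiz(A+phi,1)*R.from_rotvec([0,0,-roll]),[np.array([-.73,.8,2.43,1.79,1.58,2.8])]); assert c<1e-8,(z,c); return q
if __name__=="__main__":
    qu,c=ik.ik(o["ee_pos"]+[0,0,.176],r0,[q0]); print("lift",qu.round(3),c)
    qa=pl(.23,.6)
    q,ps=plan(q0,qu,1)
    q,ps=plan(qu,qa,5,pose0=ps)
    q,ps=plan(qa,pl(.18,.32),1,pose0=ps); q,ps=plan(pl(.18,.32),pl(.14,.12),1,pose0=ps); plan(pl(.14,.12),pl(.115,0),1,pose0=ps)
E
python3 flip2.py
```

```text
lift [ 0.342  0.42   2.059  4.38   1.319 -0.62 ] 1.2891115786258744e-29
[-0.0, -0.7, -0.0] [0.0, -0.0, -0.0] q [ 0.34  0.42  2.06  4.38  1.32 -0.62] cost 2.3e-29 low 0.033 maxjoint/8th 0.07 tcp [0.422 0.094 0.279]
[-0.03, -0.11, 0.23] [0.17, -0.25, 0.43] q [0.13 0.44 2.12 3.86 1.36 0.05] cost 6.3e-20 low 0.184 maxjoint/8th 0.09 tcp [0.467 0.057 0.307]
[0.01, 0.01, 0.13] [-0.1, -0.27, 0.46] q [-0.09  0.46  2.19  3.35  1.39  0.73] cost 5.0e-20 low 0.187 maxjoint/8th 0.09 tcp [0.493 0.038 0.311]
[0.08, 0.04, -0.01] [-0.29, -0.1, 0.51] q [-0.3   0.48  2.25  2.83  1.44  1.41] cost 5.5e-21 low 0.195 maxjoint/8th 0.09 tcp [0.495 0.031 0.29 ]
[0.1, 0.02, -0.13] [-0.28, 0.12, 0.59] q [-0.51  0.51  2.32  2.32  1.49  2.08] cost 1.5e-30 low 0.183 maxjoint/8th 0.09 tcp [0.47  0.028 0.257]
[0.1, 0.05, -0.22] [-0.16, 0.27, 0.67] q [-0.73  0.53  2.39  1.79  1.52  2.76] cost 2.4e-19 low 0.131 maxjoint/8th 0.09 tcp [0.415 0.03  0.229]
[0.11, -0.17, 0.0] [-0.0, 0.0, 0.27] q [-0.73  0.74  2.43  1.79  1.58  2.79] cost 1.1e-25 low 0.078 maxjoint/8th 0.03 tcp [0.415 0.028 0.179]
[0.05, -0.15, 0.0] [-0.0, 0.0, 0.19] q [-0.73  0.91  2.45  1.79  1.62  2.81] cost 8.0e-25 low 0.042 maxjoint/8th 0.03 tcp [0.415 0.028 0.139]
[0.01, -0.1, 0.0] [-0.0, 0.0, 0.11] q [-0.73  1.01  2.45  1.78  1.64  2.83] cost 1.0e-23 low 0.021 maxjoint/8th 0.02 tcp [0.415 0.028 0.114]
```

Emit:
step_arm(
  delta_rot=[
    [0, 0, 0],
    [0, 0, 0],
    [0, 0, 0],
    [0, 0, 0],
    [0, 0, 0],
    [0, 0, 0],
    [0, 0, 0],
    [0, 0, 0],
    [0, 0, 0],
    [0, 0, 0],
    [0, 0, 0],
  ],
  dp=[
    [0, -0.02, 0],
    [0, -0.06, 0],
    [0, -0.12, 0],
    [0, -0.2, 0],
    [0, -0.3, 0],
    [0, -0.4, 0],
    [0, -0.5, 0],
    [0, -0.6, 0],
    [0, -0.67, 0],
    [0, -0.7, 0],
    [0, -0.7, 0],
  ],
  hand=[1, 1, 1, 1, 1, 1, 1, 1, 1, 1, 1],
  newtons=45,
)

```text
clock: 16.55
ee_pos: [0.4211, 0.0936, 0.2814]
eef_rot: [-0.26, 0.658, -0.656, 0.263]
wrist_force: [-0.4, -0.1, -0.6]
finger_gap: 0.0034
finger_force: 45.0
```

```bash
python3 - <<'E'
from h import *
o=log(); print(o["joint_pos"].round(2),o["finger_gap"],o["finger_force"])
im,d=plate("top",.2,.36); cv2.imwrite("pics/t5.png",cv2.resize(im[100:310,160:440],None,fx=2,fy=2)[:,:,::-1])
E
```

```text
[ 0.34  0.42  2.06  4.38  1.32 -0.62] 0.0033632993497977573 44.99948342330754
top plate in box frame (array([-96.6,  33.7]), array([ 97.6, 108.8]), 0.04) x range [-0.1444 -0.0488] y [-0.0202  0.0866] z 0.2833
```

View pics/t5.png

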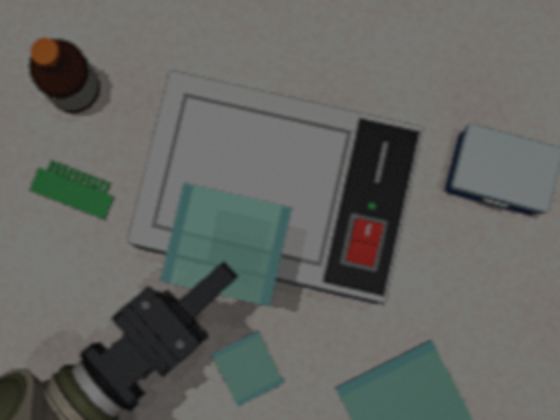

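The plate (crop centre ~ (228,244)) is held level, unslipped, by its front edge. Now the flip.

Emit:
step_arm(
  delta_rot=[
    [0.02, -0.04, 0.07],
    [0.05, -0.08, 0.14],
    [0.08, -0.12, 0.21],
    [0.11, -0.16, 0.28],
    [0.14, -0.2, 0.35],
    [0.17, -0.25, 0.43],
    [0.17, -0.25, 0.43],
  ],
  dp=[
    [0, -0.02, 0.04],
    [-0.01, -0.04, 0.08],
    [-0.02, -0.06, 0.12],
    [-0.02, -0.08, 0.16],
    [-0.03, -0.1, 0.2],
    [-0.03, -0.11, 0.23],
    [-0.03, -0.11, 0.23],
  ],
  hand=[1, 1, 1, 1, 1, 1, 1],
)

```text
clock: 17.18
ee_pos: [0.467, 0.0559, 0.3054]
eef_rot: [-0.167, 0.6, -0.597, 0.506]
wrist_force: [0.2, -0.1, -0.7]
finger_gap: 0.0038
finger_force: 45.0
```

Emit:
step_arm(
  delta_rot=[
    [-0.02, -0.05, 0.08],
    [-0.03, -0.09, 0.15],
    [-0.05, -0.14, 0.23],
    [-0.07, -0.18, 0.31],
    [-0.08, -0.23, 0.38],
    [-0.1, -0.27, 0.46],
    [-0.1, -0.27, 0.46],
  ],
  dp=[
    [0, 0, 0.02],
    [0, 0, 0.04],
    [0, 0, 0.06],
    [0.01, 0.01, 0.09],
    [0.01, 0.01, 0.11],
    [0.01, 0.01, 0.13],
    [0.01, 0.01, 0.13],
  ],
  hand=[1, 1, 1, 1, 1, 1, 1],
)

```text
clock: 17.77
ee_pos: [0.4929, 0.037, 0.31]
eef_rot: [-0.127, 0.577, -0.399, 0.701]
wrist_force: [-0.0, 0.1, -1.1]
finger_gap: 0.0036
finger_force: 45.0
```

Emit:
step_arm(
  delta_rot=[
    [-0.05, -0.02, 0.09],
    [-0.1, -0.03, 0.17],
    [-0.15, -0.05, 0.26],
    [-0.19, -0.07, 0.34],
    [-0.24, -0.08, 0.43],
    [-0.29, -0.1, 0.51],
    [-0.29, -0.1, 0.51],
  ],
  dp=[
    [0.01, 0.01, 0],
    [0.03, 0.01, 0],
    [0.04, 0.02, 0],
    [0.05, 0.03, -0.01],
    [0.07, 0.03, -0.01],
    [0.08, 0.04, -0.01],
    [0.08, 0.04, -0.01],
  ],
  hand=[1, 1, 1, 1, 1, 1, 1],
)

```text
clock: 18.35
ee_pos: [0.4951, 0.0302, 0.2889]
eef_rot: [-0.095, 0.605, -0.104, 0.783]
wrist_force: [0.8, -1.2, -0.8]
finger_gap: 0.0038
finger_force: 45.0
```

Emit:
step_arm(
  delta_rot=[
    [-0.05, 0.02, 0.1],
    [-0.09, 0.04, 0.2],
    [-0.14, 0.06, 0.3],
    [-0.19, 0.08, 0.39],
    [-0.23, 0.1, 0.49],
    [-0.28, 0.12, 0.59],
    [-0.28, 0.12, 0.59],
  ],
  dp=[
    [0.02, 0, -0.02],
    [0.03, 0.01, -0.04],
    [0.05, 0.01, -0.06],
    [0.07, 0.01, -0.09],
    [0.08, 0.02, -0.11],
    [0.1, 0.02, -0.13],
    [0.1, 0.02, -0.13],
  ],
  hand=[1, 1, 1, 1, 1, 1, 1],
)

```text
clock: 18.93
ee_pos: [0.4701, 0.0274, 0.2564]
eef_rot: [-0.013, 0.661, 0.22, 0.717]
wrist_force: [0.9, 0.1, -0.3]
finger_gap: 0.0037
finger_force: 45.0
```

Emit:
step_arm(
  delta_rot=[
    [-0.03, 0.04, 0.11],
    [-0.05, 0.09, 0.22],
    [-0.08, 0.13, 0.33],
    [-0.11, 0.18, 0.45],
    [-0.13, 0.22, 0.56],
    [-0.16, 0.27, 0.67],
    [-0.16, 0.27, 0.67],
  ],
  dp=[
    [0.02, 0.01, -0.04],
    [0.03, 0.02, -0.07],
    [0.05, 0.03, -0.11],
    [0.07, 0.03, -0.15],
    [0.08, 0.04, -0.18],
    [0.1, 0.05, -0.22],
    [0.1, 0.05, -0.22],
  ],
  hand=[1, 1, 1, 1, 1, 1, 1],
)

```text
clock: 19.52
ee_pos: [0.4147, 0.0295, 0.2292]
eef_rot: [0.125, 0.697, 0.501, 0.497]
wrist_force: [-0.3, -0.7, -1.0]
finger_gap: 0.0036
finger_force: 45.0
```

```bash
python3 - <<'E'
from h import *
o=log(); print(o["clock"],o["joint_pos"].round(2),o["finger_gap"],o["finger_force"])
A_=A+np.radians(47); g=(-.133,.028)
def t(z): w=b2w(*g); return [w[0]-.045*np.cos(A_),w[1]-.045*np.sin(A_),z]
delta(t(.18),horiz(A_,1)*R.from_rotvec([0,0,-.32]))
im,d=optics.grab_frame("scene"); cv2.imwrite("pics/s6.png",cv2.resize(im[100:310,120:400],None,fx=2,fy=2)[:,:,::-1])
E
```

```text
19.5167 [-0.73  0.53  2.39  1.79  1.52  2.76] 0.0036101422068321658 45.001309253275394
dp [0.108, -0.164, 0.003] rot [-0.005, 0.003, 0.272] ee [0.4147 0.0295 0.2292] q [-0.73  0.53  2.39  1.79  1.52  2.76] F [-0.3 -0.7 -1. ]
```

View pics/s6.png

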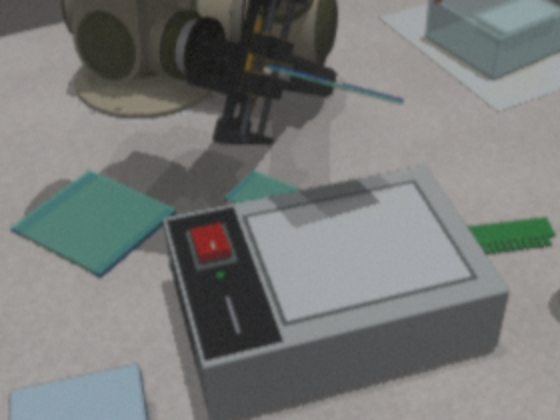

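The plate (crop (270–400, 68–100)) is held, turned over past upright with some roll left. I descend while finishing the roll.

Emit:
step_arm(
  delta_rot=[
    [0, 0, 0.05],
    [0, 0, 0.1],
    [0, 0, 0.15],
    [0, 0, 0.2],
    [0, 0, 0.24],
    [0, 0, 0.27],
    [0, 0, 0.27],
  ],
  dp=[
    [0.02, -0.03, 0],
    [0.04, -0.06, 0],
    [0.06, -0.09, 0],
    [0.08, -0.12, 0],
    [0.1, -0.15, 0],
    [0.11, -0.165, 0],
    [0.11, -0.165, 0],
  ],
  hand=[1, 1, 1, 1, 1, 1, 1],
)

```text
clock: 20.15
ee_pos: [0.4154, 0.0292, 0.1792]
eef_rot: [0.222, 0.673, 0.566, 0.422]
wrist_force: [0.7, -0.4, -0.9]
finger_gap: 0.0033
finger_force: 45.0
```

Emit:
step_arm(
  delta_rot=[
    [0, 0, 0.04],
    [0, 0, 0.08],
    [0, 0, 0.12],
    [0, 0, 0.16],
    [0, 0, 0.19],
    [0, 0, 0.19],
    [0, 0, 0.19],
  ],
  dp=[
    [0.01, -0.03, 0],
    [0.02, -0.06, 0],
    [0.03, -0.09, 0],
    [0.04, -0.12, 0],
    [0.05, -0.15, 0],
    [0.05, -0.15, 0],
    [0.05, -0.15, 0],
  ],
  hand=[1, 1, 1, 1, 1, 1, 1],
)

```text
clock: 20.73
ee_pos: [0.4149, 0.0292, 0.1405]
eef_rot: [0.287, 0.647, 0.606, 0.363]
wrist_force: [-1.1, -0.5, -0.7]
finger_gap: 0.0036
finger_force: 45.0
```

```bash
python3 - <<'E'
from h import *
o=log(); print(o["clock"])
A_=A+np.radians(47); g=(-.133,.028)
def t(z): w=b2w(*g); return [w[0]-.045*np.cos(A_),w[1]-.045*np.sin(A_),z]
delta(t(.112),horiz(A_,1))
for n in("top","scene"): im,d=plate(n,.1,.19)
E
```

```text
20.7333
dp [0.012, -0.113, 0.002] rot [-0.003, 0.003, 0.118] ee [0.4149 0.0292 0.1405] q [-0.73  0.9   2.45  1.79  1.62  2.81] F [-1.1 -0.5 -0.7]
top plate in box frame (array([-97.8,  36.1]), array([98.1, 88.4]), 11.6) x range [-0.1487 -0.0471] y [-0.0136  0.0853] z 0.1452
scene plate in box frame (array([-102.7,   35.6]), array([116.2,  87.1]), 9.69) x range [-0.1463 -0.0415] y [-0.0106  0.0834] z 0.1482
```

Emit:
step_arm(
  delta_rot=[
    [-0.001, 0.001, 0.03],
    [-0.001, 0.001, 0.06],
    [-0.002, 0.002, 0.09],
    [-0.003, 0.003, 0.118],
    [-0.003, 0.003, 0.118],
    [-0.003, 0.003, 0.118],
    [-0.003, 0.003, 0.118],
  ],
  dp=[
    [0.003, -0.03, 0],
    [0.006, -0.055, 0.001],
    [0.009, -0.08, 0.001],
    [0.012, -0.1, 0.002],
    [0.012, -0.113, 0.002],
    [0.012, -0.113, 0.002],
    [0.012, -0.113, 0.002],
  ],
  hand=[1, 1, 1, 1, 1, 1, 1],
)

```text
clock: 21.42
ee_pos: [0.4153, 0.029, 0.112]
eef_rot: [0.325, 0.627, 0.629, 0.323]
wrist_force: [0.1, -0.3, -0.9]
finger_gap: 0.0036
finger_force: 45.0
```

```bash
python3 - <<'E'
from h import *
o=log(); print(o["clock"])
A_=A+np.radians(47); g=(-.133,.028)
def t(z): w=b2w(*g); return [w[0]-.045*np.cos(A_),w[1]-.045*np.sin(A_),z]
delta(t(.1025),horiz(A_,1))
for n in("top","scene"): im,d=plate(n,.1,.14)
# plane tilt of plate from wrist+top
c=optics.camera_info("top"); im,d=optics.grab_frame("top"); P=cloud("top",d,c); bx=(P[...,:2]-BC)@Rb
m=(d>0)&green(im)&(P[...,2]>.1)&(P[...,2]<.14)&(abs(bx[...,0]+.095)<.06)&(abs(bx[...,1]-.035)<.07)
X=np.c_[bx[m],np.ones(m.sum())]; print("slopes",np.linalg.lstsq(X,P[m][:,2],rcond=None)[0])
m=(d>0)&~green(im)&(abs(bx[...,0]-.03)<.05)&(abs(bx[...,1]-.03)<.08)
X=np.c_[bx[m],np.ones(m.sum())]; print("box slopes",np.linalg.lstsq(X,P[m][:,2],rcond=None)[0])
E
```

```text
21.4167
dp [-0.001, -0.038, 0.001] rot [0.001, -0.001, -0.003] ee [0.4153 0.029  0.112 ] q [-0.73  1.02  2.44  1.78  1.64  2.83] F [ 0.1 -0.3 -0.9]
top plate in box frame (array([-96.8,  36.5]), array([95.4, 87.8]), 12.98) x range [-0.1481 -0.0438] y [-0.0137  0.0849] z 0.1138
scene plate in box frame (array([-103.7,   34.3]), array([116.7,  88.6]), 13.21) x range [-0.1456 -0.0409] y [-0.0128  0.0843] z 0.1163
slopes [-0.00743811  0.00271833  0.11329197]
box slopes [0.0032513  0.00013536 0.10051751]
```

Emit:
step_arm(
  delta_rot=[
    [0, 0, 0],
    [0, 0, 0],
    [0, 0, 0],
    [0, 0, 0],
    [0, 0, 0],
    [0, 0, 0],
    [0, 0, 0],
    [0, 0, 0],
    [0, 0, 0],
  ],
  dp=[
    [0, -0.008, 0],
    [0, -0.016, 0],
    [0, -0.022, 0],
    [0, -0.028, 0],
    [0, -0.032, 0],
    [0, -0.036, 0],
    [0, -0.038, 0],
    [0, -0.04, 0],
    [0, -0.04, 0],
  ],
  hand=[1, 1, 1, 1, 1, 1, 1, 1, 1],
)

```text
clock: 22.32
ee_pos: [0.4153, 0.029, 0.1021]
eef_rot: [0.325, 0.627, 0.629, 0.323]
wrist_force: [0.1, -0.2, 0.7]
finger_gap: 0.0034
finger_force: 45.0
```

Emit:
step_arm(
  delta_rot=[
    [0, 0, 0],
    [0, 0, 0],
    [0, 0, 0],
  ],
  dp=[
    [0, 0, 0],
    [0, 0, 0],
    [0, 0, 0],
  ],
  hand=[1, 1, 1],
  newtons=5,
)

```text
clock: 22.57
ee_pos: [0.4153, 0.029, 0.102]
eef_rot: [0.325, 0.627, 0.629, 0.323]
wrist_force: [0.2, 0.8, -0.4]
finger_gap: 0.0041
finger_force: 5.0
```

```bash
python3 - <<'E'
from h import *
o=log(); print(o["clock"],o["ee_pos"],o["wrist_force"],o["wrist_torque"],o["finger_force"],o["finger_gap"])
for n in("top",): im,d=plate(n,.09,.13)
E
```

```text
22.5667 [0.41528929 0.02902066 0.10200883] [ 0.17504095  0.76060148 -0.42661449] [-0.3756749   0.42705007 -0.01071498] 4.999604988552164 0.004063182780838697
top plate in box frame (array([-96.3,  36.9]), array([96.1, 88.7]), 12.94) x range [-0.1475 -0.0445] y [-0.0139  0.0859] z 0.104
```

Emit:
step_arm(
  delta_rot=[
    [0, 0, 0],
    [0, 0, 0],
    [0, 0, 0],
    [0, 0, 0],
    [0, 0, 0],
    [0, 0, 0],
    [0, 0, 0],
    [0, 0, 0],
    [0, 0, 0],
    [0, 0, 0],
  ],
  dp=[
    [0, 0, 0],
    [0, 0, 0],
    [0, 0, 0],
    [0, 0, 0],
    [0, 0, 0],
    [0, 0, 0],
    [0, 0, 0],
    [0, 0, 0],
    [0, 0, 0],
    [0, 0, 0],
  ],
  hand=[0.9, 0.87, 0.84, 0.8, 0.75, 0.7, 0.6, 0.45, 0.3, 0.2],
)

```text
clock: 23.45
ee_pos: [0.4153, 0.029, 0.102]
eef_rot: [0.325, 0.627, 0.629, 0.323]
wrist_force: [0.2, 0.5, -0.7]
finger_gap: 0.0346
finger_force: 0.0
```

```bash
python3 - <<'E'
from h import *
o=log(); print(o["clock"],o["ee_pos"],o["finger_force"],o["finger_gap"])
for n in("top","scene"): im,d=plate(n,.09,.13)
E
```

```text
23.45 [0.41528025 0.02903177 0.10198465] 0.0 0.03464458707408715
top plate in box frame (array([-96.1,  36. ]), array([96.2, 86.9]), 13.0) x range [-0.1475 -0.0449] y [-0.0142  0.0862] z 0.1039
scene plate in box frame (array([-95.2,  35.8]), array([101.9,  88. ]), 12.08) x range [-0.1447 -0.041 ] y [-0.0112  0.0845] z 0.1064
```

```bash
python3 - <<'E'
from plan import *
o=log(); q0=o["joint_pos"]; r0=R.from_quat(o["eef_rot"]); p0=o["ee_pos"]
for deg in(47,20,0,90,120):
    a=A+np.radians(deg); v=-np.array([np.cos(a),np.sin(a),0])
    for L in(.04,.07):
        q=q0
        for t in(.25,.5,.75,1): q,c=ik.ik(p0+v*L*t,r0,[q])
        print(deg,L,q.round(2),f"{c:.0e}", (r0.inv().apply(v)*L/.25).round(3), end=" ")
        q2=q
        for z in (.03,.06,.1,.15): q2,c2=ik.ik(p0+v*L+[0,0,z],r0,[q2]); print(z,f"{c2:.0e}",end=" ")
        print()
for yd in (78.35,78.35-180):
  for x in(-.19,-.05):
    for sd in ([-.1,.3,2.,0,.9,-1.5],[-.1,.3,2,0,.9,1.6],[-.1,.3,2.,3.1,.9,-1.5]):
      qd,c=ik.ik(np.r_[b2w(x,.036),.1665],down(np.radians(yd)),[np.array(sd)]); print(yd,x,qd.round(2),f"{c:.0e}")
E
```

```text
47 0.04 [-0.88  1.09  2.46  1.6   1.59  2.74] 2e-03 [ 0.    0.   -0.16] 0.03 2e-03 0.06 6e-03 0.1 2e-02 0.15 6e-02 
47 0.07 [-1.    1.09  2.46  1.46  1.53  2.73] 6e-03 [ 0.    0.   -0.28] 0.03 7e-03 0.06 1e-02 0.1 2e-02 0.15 6e-02 
20 0.04 [-0.84  1.09  2.46  1.6   1.6   2.73] 6e-03 [ 0.073 -0.    -0.143] 0.03 7e-03 0.06 1e-02 0.1 2e-02 0.15 6e-02 
20 0.07 [-0.93  1.11  2.46  1.46  1.54  2.71] 2e-02 [ 0.127 -0.    -0.249] 0.03 2e-02 0.06 3e-02 0.1 4e-02 0.15 7e-02 
0 0.04 [-0.79  1.1   2.46  1.64  1.61  2.73] 8e-03 [ 0.117 -0.    -0.109] 0.03 9e-03 0.06 1e-02 0.1 3e-02 0.15 6e-02 
0 0.07 [-0.84  1.12  2.46  1.52  1.58  2.7 ] 3e-02 [ 0.205 -0.001 -0.191] 0.03 3e-02 0.06 3e-02 0.1 5e-02 0.15 8e-02 
90 0.04 [-0.86  1.04  2.42  1.66  1.6   2.83] 2e-17 [-0.109  0.001 -0.117] 0.03 6e-04 0.06 5e-03 0.1 2e-02 0.15 6e-02 
90 0.07 [-0.95  1.02  2.4   1.57  1.57  2.86] 3e-05 [-0.191  0.001 -0.205] 0.03 2e-03 0.06 7e-03 0.1 2e-02 0.15 6e-02 
120 0.04 [-0.81  1.02  2.38  1.72  1.62  2.86] 7e-04 [-0.153  0.001 -0.047] 0.03 4e-03 0.06 1e-02 0.1 3e-02 0.15 7e-02 
120 0.07 [-0.86  1.03  2.35  1.7   1.63  2.86] 5e-03 [-0.268  0.001 -0.082] 0.03 1e-02 0.06 2e-02 0.1 4e-02 0.15 8e-02 
78.35 -0.19 [-0.11  0.31  1.89 -0.    0.94 -1.48] 4e-28
78.35 -0.19 [-0.11  0.31  1.89  0.    0.94 -1.48] 7e-26
78.35 -0.19 [-0.11  0.31  1.89  0.    0.94 -1.48] 3e-19
78.35 -0.05 [-0.13  0.5   1.54  0.    1.11 -1.5 ] 2e-23
78.35 -0.05 [-0.13  0.5   1.54  0.    1.11 -1.5 ] 7e-28
78.35 -0.05 [-0.13  0.5   1.54  0.    1.11 -1.5 ] 7e-22
-101.65 -0.19 [ 0.03  0.38  2.23 -1.4   0.19 -2.86] 2e-01
-101.65 -0.19 [-0.11  0.31  1.89  0.    0.94  1.66] 3e-27
-101.65 -0.19 [-0.04  0.39  2.26  4.54  0.19 -2.85] 2e-01
-101.65 -0.05 [-0.03  0.5   1.97 -1.4   0.19 -2.86] 3e-01
-101.65 -0.05 [-0.13  0.5   1.54  0.    1.11  1.64] 2e-23
-101.65 -0.05 [-0.13  0.5   1.54 -0.    1.11  1.64] 2e-22
```

```bash
python3 - <<'E'
from plan import *
o=log(); q0=o["joint_pos"]; r0=R.from_quat(o["eef_rot"]); p0=o["ee_pos"]
a=A+np.pi/2; v=-np.array([np.cos(a),np.sin(a),0])
q=q0
for L,rl in((.03,.1),(.06,.15),(.095,.2)):
    q,c=ik.ik(p0+v*L,r0*R.from_rotvec([0,0,-rl]),[q]); print(q.round(2),f"{c:.0e}")
q1=q; print(w2b(p0+v*L+r0.apply([-.01,0,.064])),w2b(p0+v*L+r0.apply([.01,0,.064])))
q,ps=plan(q0,q1,1)
p1=p0+v*.095
for z,rl in((.05,.4),(.12,.65)): q,c=ik.ik(p1+[0,0,z],r0*R.from_rotvec([0,0,-rl]),[q]); print("up",q.round(2),f"{c:.0e}")
_,ps=plan(q1,q,2,pose0=ps)
qd,c=ik.ik(np.r_[b2w(-.18,.036),.26],down(np.radians(-101.65)),[np.array([-.1,.1,1.8,0,1.2,1.66])]); print(qd,c)
plan(q,qd,4,pose0=ps)
E
```

```text
[-0.83  1.04  2.43  1.69  1.61  2.72] 9e-29
[-0.92  1.02  2.4   1.6   1.58  2.71] 2e-25
[-1.02  1.    2.36  1.51  1.56  2.73] 1e-25
[-0.1131744  -0.05986297] [-0.12781044 -0.04623285]
[-0.26, 0.0, -0.28] [-0.0, -0.0, -0.19] q [-1.02  1.    2.36  1.51  1.56  2.73] cost 2.2e-23 low 0.003 maxjoint/8th 0.04 tcp [ 0.396 -0.064  0.102]
up [-1.02  0.82  2.36  1.51  1.57  2.71] 1e-21
up [-1.02  0.55  2.32  1.51  1.59  2.76] 1e-17
[-0.07, 0.23, 0.0] [0.0, -0.0, -0.22] q [-1.02  0.77  2.34  1.51  1.57  2.74] cost 1.4e-23 low 0.01 maxjoint/8th 0.03 tcp [ 0.399 -0.069  0.161]
[-0.08, 0.23, 0.0] [-0.0, -0.0, -0.21] q [-1.02  0.55  2.32  1.51  1.59  2.76] cost 1.1e-22 low 0.068 maxjoint/8th 0.03 tcp [ 0.396 -0.065  0.222]
[-1.12122664e-01  1.86055971e-01  1.71722091e+00 -1.40614403e-16
  1.23831577e+00  1.66200452e+00] 2.457197719546455e-30
[0.28, 0.12, 0.15] [-0.22, 0.51, -0.52] q [-0.79  0.46  2.18  1.13  1.5   2.48] cost 3.9e-20 low 0.125 maxjoint/8th 0.06 tcp [0.384 0.017 0.204]
[0.07, 0.11, 0.12] [-0.29, 0.44, -0.58] q [-0.56  0.37  2.02  0.75  1.41  2.21] cost 6.0e-23 low 0.136 maxjoint/8th 0.05 tcp [0.366 0.056 0.192]
[-0.06, -0.03, -0.01] [-0.29, 0.38, -0.62] q [-0.34  0.28  1.87  0.37  1.33  1.94] cost 3.3e-22 low 0.134 maxjoint/8th 0.05 tcp [0.374 0.063 0.205]
[-0.03, -0.16, -0.2] [-0.3, 0.35, -0.61] q [-0.11  0.19  1.72 -0.    1.24  1.66] cost 1.5e-21 low 0.14 maxjoint/8th 0.05 tcp [0.408 0.071 0.26 ]
```

```bash
python3 - <<'E'
from plan import *
o=log(); q=o["joint_pos"]; r0=R.from_quat(o["eef_rot"]); p0=o["ee_pos"]
for f,rl,zz in((.2,0,.01),(.4,0,.02),(.6,.05,.03),(.8,.1,.03),(1,.15,.03)):
    q,c=ik.ik(p0+r0.apply(np.array([-.245*f,zz,-.295*f])*.25),r0*R.from_rotvec([0,0,-rl*np.radians(60)]),[q]); print(q.round(2),f"{c:.0e}",w2b(p0+r0.apply(np.array([-.245*f,zz,-.295*f])*.25)+r0.apply([-.01,0,.064])).round(4))
E
```

```text
[-0.8   1.04  2.44  1.72  1.62  2.81] 1e-22 [-0.1143  0.016 ]
[-0.86  1.03  2.43  1.66  1.6   2.83] 2e-20 [-0.1153 -0.0032]
[-0.92  1.01  2.42  1.6   1.58  2.81] 4e-15 [-0.1164 -0.0223]
[-0.98  0.99  2.4   1.54  1.56  2.79] 5e-18 [-0.1175 -0.0415]
[-1.03  0.98  2.38  1.49  1.55  2.77] 5e-21 [-0.1186 -0.0606]
```

Emit:
step_arm(
  delta_rot=[
    [0, 0, 0],
    [0, 0, 0],
    [0, 0, 0],
    [0, 0, 0],
    [0, 0, -0.03],
    [0, 0, -0.05],
    [0, 0, -0.08],
    [0, 0, -0.1],
    [0, 0, -0.13],
    [0, 0, -0.15],
    [0, 0, -0.15],
  ],
  dp=[
    [-0.024, 0.005, -0.03],
    [-0.049, 0.01, -0.059],
    [-0.073, 0.015, -0.088],
    [-0.098, 0.02, -0.118],
    [-0.122, 0.025, -0.148],
    [-0.147, 0.03, -0.177],
    [-0.172, 0.03, -0.206],
    [-0.196, 0.03, -0.236],
    [-0.22, 0.03, -0.266],
    [-0.245, 0.03, -0.295],
    [-0.245, 0.03, -0.295],
  ],
  hand=[0.2, 0.2, 0.2, 0.2, 0.2, 0.2, 0.2, 0.2, 0.2, 0.2, 0.2],
)

```text
clock: 24.47
ee_pos: [0.3906, -0.065, 0.109]
eef_rot: [0.275, 0.651, 0.601, 0.373]
wrist_force: [0.0, 0.5, -0.1]
finger_gap: 0.0351
finger_force: 0.0
```

```bash
cat > up.py <<'E'
from plan import *
o=log(); q1=o["joint_pos"]; r0=R.from_quat(o["eef_rot"]); p1=o["ee_pos"]; print(o["clock"],p1,q1.round(2),o["wrist_force"].round(1))
for n in("top","scene"): plate(n,.09,.13)
q=q1
for z,rl in((.05,.25),(.11,.5)): q,c=ik.ik(p1+[0,0,z],r0*R.from_rotvec([0,0,-rl]),[q]); print("up",q.round(2),f"{c:.0e}")
_,ps=plan(q1,q,2)
qd,c=ik.ik(np.r_[b2w(-.19,.036),.26],down(np.radians(-101.65)),[np.array([-.1,.1,1.8,0,1.2,1.66])]); print(qd,c)
plan(q,qd,4,pose0=ps)
E
python3 up.py
```

```text
24.4667 [ 0.39064888 -0.06500558  0.10901719] [-1.04  0.98  2.38  1.49  1.55  2.77] [ 0.   0.5 -0.1]
top plate in box frame (array([-96.3,  36.8]), array([96.4, 88.5]), 12.95) x range [-0.1479 -0.0444] y [-0.0137  0.0858] z 0.1039
scene plate in box frame (array([-94.1,  36. ]), array([98.4, 87.3]), 12.33) x range [-0.1462 -0.0419] y [-0.0114  0.084 ] z 0.1064
up [-1.04  0.79  2.38  1.49  1.57  2.71] 1e-20
up [-1.04  0.56  2.34  1.49  1.59  2.72] 3e-19
[-0.06, 0.21, -0.0] [0.0, -0.0, -0.24] q [-1.03  0.77  2.35  1.49  1.57  2.75] cost 8.6e-25 low 0.017 maxjoint/8th 0.03 tcp [ 0.394 -0.07   0.163]
[-0.06, 0.22, 0.0] [-0.0, -0.0, -0.24] q [-1.04  0.56  2.34  1.49  1.59  2.72] cost 3.8e-24 low 0.07 maxjoint/8th 0.03 tcp [ 0.39  -0.064  0.22 ]
[-1.09772204e-01  1.69828123e-01  1.73863587e+00  1.18545011e-09
  1.23312866e+00  1.66435498e+00] 1.0742769112386051e-17
[0.28, 0.13, 0.15] [-0.23, 0.51, -0.51] q [-0.8   0.46  2.19  1.12  1.5   2.46] cost 4.4e-20 low 0.123 maxjoint/8th 0.05 tcp [0.377 0.019 0.203]
[0.07, 0.11, 0.11] [-0.29, 0.44, -0.58] q [-0.57  0.36  2.04  0.74  1.41  2.19] cost 2.9e-23 low 0.135 maxjoint/8th 0.05 tcp [0.358 0.056 0.191]
[-0.06, -0.03, -0.0] [-0.29, 0.38, -0.61] q [-0.34  0.27  1.89  0.37  1.32  1.93] cost 3.6e-22 low 0.132 maxjoint/8th 0.05 tcp [0.366 0.065 0.203]
[-0.04, -0.16, -0.21] [-0.3, 0.36, -0.61] q [-0.11  0.17  1.74 -0.01  1.23  1.67] cost 1.8e-21 low 0.138 maxjoint/8th 0.05 tcp [0.399 0.073 0.26 ]
```

Emit:
step_arm(
  delta_rot=[
    [0, 0, -0.08],
    [0, 0, -0.16],
    [0, 0, -0.24],
    [0, 0, -0.24],
  ],
  dp=[
    [-0.02, 0.07, 0],
    [-0.04, 0.14, 0],
    [-0.06, 0.21, 0],
    [-0.06, 0.21, 0],
  ],
  hand=[0.2, 0.2, 0.2, 0.2],
)

```text
clock: 24.9
ee_pos: [0.3944, -0.068, 0.1654]
eef_rot: [0.189, 0.681, 0.55, 0.445]
wrist_force: [0.3, -0.3, -0.1]
finger_gap: 0.0351
finger_force: 0.0
```

Emit:
step_arm(
  delta_rot=[
    [0, 0, -0.08],
    [0, 0, -0.16],
    [0, 0, -0.24],
    [0, 0, -0.24],
  ],
  dp=[
    [-0.02, 0.07, 0],
    [-0.04, 0.14, 0],
    [-0.06, 0.22, 0],
    [-0.06, 0.22, 0],
  ],
  hand=[0.2, 0.2, 0.2, 0.2],
)

```text
clock: 25.23
ee_pos: [0.3895, -0.0614, 0.2213]
eef_rot: [0.103, 0.699, 0.49, 0.51]
wrist_force: [-0.2, 0.5, 0.7]
finger_gap: 0.0355
finger_force: 0.0
```

Emit:
step_arm(
  delta_rot=[
    [-0.04, 0.08, -0.08],
    [-0.08, 0.17, -0.17],
    [-0.12, 0.26, -0.26],
    [-0.15, 0.34, -0.34],
    [-0.19, 0.43, -0.43],
    [-0.23, 0.51, -0.51],
    [-0.23, 0.51, -0.51],
    [-0.23, 0.51, -0.51],
  ],
  dp=[
    [0.05, 0.02, 0.02],
    [0.09, 0.04, 0.05],
    [0.14, 0.06, 0.08],
    [0.19, 0.09, 0.1],
    [0.23, 0.11, 0.13],
    [0.28, 0.13, 0.15],
    [0.28, 0.13, 0.15],
    [0.28, 0.13, 0.15],
  ],
  hand=[0.2, 0.2, 0.2, 0.2, 0.2, 0.2, 0.2, 0.2],
)

```text
clock: 25.9
ee_pos: [0.3771, 0.021, 0.2021]
eef_rot: [-0.273, 0.747, 0.43, 0.427]
wrist_force: [-0.4, -0.4, 0.2]
finger_gap: 0.0354
finger_force: 0.0
```

Emit:
step_arm(
  delta_rot=[
    [-0.05, 0.07, -0.1],
    [-0.1, 0.15, -0.19],
    [-0.15, 0.22, -0.29],
    [-0.19, 0.29, -0.39],
    [-0.24, 0.37, -0.48],
    [-0.29, 0.44, -0.58],
    [-0.29, 0.44, -0.58],
    [-0.29, 0.44, -0.58],
  ],
  dp=[
    [0.01, 0.02, 0.02],
    [0.02, 0.04, 0.04],
    [0.04, 0.06, 0.06],
    [0.05, 0.07, 0.07],
    [0.06, 0.09, 0.09],
    [0.07, 0.11, 0.11],
    [0.07, 0.11, 0.11],
    [0.07, 0.11, 0.11],
  ],
  hand=[0, -0.2, -0.4, -0.6, -0.8, -1, -1, -1],
)

```text
clock: 26.57
ee_pos: [0.3584, 0.0574, 0.191]
eef_rot: [-0.63, 0.637, 0.317, 0.311]
wrist_force: [0.8, -0.4, 0.3]
finger_gap: 0.0863
finger_force: 0.0
```

Emit:
step_arm(
  delta_rot=[
    [-0.05, 0.06, -0.1],
    [-0.1, 0.13, -0.2],
    [-0.15, 0.19, -0.3],
    [-0.19, 0.25, -0.41],
    [-0.24, 0.32, -0.51],
    [-0.29, 0.38, -0.61],
    [-0.29, 0.38, -0.61],
    [-0.29, 0.38, -0.61],
  ],
  dp=[
    [-0.01, 0, 0],
    [-0.02, -0.01, 0],
    [-0.03, -0.02, 0],
    [-0.04, -0.02, 0],
    [-0.05, -0.03, 0],
    [-0.06, -0.03, 0],
    [-0.06, -0.03, 0],
    [-0.06, -0.03, 0],
  ],
  hand=[-1, -1, -1, -1, -1, -1, -1, -1],
)

```text
clock: 27.23
ee_pos: [0.3657, 0.0665, 0.2027]
eef_rot: [0.884, -0.403, -0.167, -0.169]
wrist_force: [0.7, -0.1, 0.6]
finger_gap: 0.0881
finger_force: 0.0
```

```bash
python3 - <<'E'
from h import *
delta(np.r_[b2w(-.19,.036),.24],down(np.radians(-101.65-12.5)))
delta(np.r_[b2w(-.19,.036),.24],down(np.radians(-101.65+12.5)))
plate("scene",.09,.13)
E
```

```text
dp [-0.005, -0.144, -0.14] rot [-0.252, 0.386, -0.407] ee [0.3657 0.0665 0.2027] q [-0.34  0.27  1.89  0.38  1.32  1.93] F [ 0.7 -0.1  0.6]
dp [-0.005, -0.144, -0.14] rot [-0.338, 0.33, -0.816] ee [0.3657 0.0665 0.2027] q [-0.34  0.27  1.89  0.38  1.32  1.93] F [ 0.7 -0.1  0.6]
scene plate in box frame (array([-94.6,  35.5]), array([98.5, 87.4]), 12.99) x range [-0.1442 -0.041 ] y [-0.0115  0.0849] z 0.1063
```

Emit:
step_arm(
  delta_rot=[
    [-0.05, 0.05, -0.11],
    [-0.09, 0.09, -0.22],
    [-0.14, 0.13, -0.33],
    [-0.18, 0.18, -0.44],
    [-0.23, 0.22, -0.55],
    [-0.27, 0.27, -0.66],
    [-0.32, 0.31, -0.77],
    [-0.338, 0.33, -0.816],
    [-0.338, 0.33, -0.816],
    [-0.338, 0.33, -0.816],
  ],
  dp=[
    [0, -0.02, -0.02],
    [0, -0.04, -0.04],
    [0, -0.06, -0.06],
    [0, -0.08, -0.08],
    [0, -0.1, -0.1],
    [0, -0.12, -0.12],
    [0, -0.144, -0.14],
    [0, -0.144, -0.14],
    [0, -0.144, -0.14],
    [0, -0.144, -0.14],
  ],
  hand=[-1, -1, -1, -1, -1, -1, -1, -1, -1, -1],
)

```text
clock: 28.12
ee_pos: [0.3987, 0.073, 0.2394]
eef_rot: [1.0, 0.005, -0.001, -0.001]
wrist_force: [-0.6, -0.2, -0.4]
finger_gap: 0.0883
finger_force: 0.0
```

```bash
python3 - <<'E'
from h import *
delta(np.r_[b2w(-.167,.0205),.166],down(np.radians(-101.65+12.5)))
im,d=plate("wrist",.09,.13); cv2.imwrite("pics/w7.png",im[:,:,::-1])
plate("scene",.09,.13)
E
```

```text
dp [0.075, 0.075, 0.293] rot [-0.002, 0.002, -0.005] ee [0.3987 0.073  0.2394] q [-0.11  0.2   1.77  0.    1.17  1.45] F [-0.6 -0.2 -0.4]
wrist plate in box frame (array([-94.6,  37.1]), array([99.3, 90.4]), 12.12) x range [-0.1476 -0.0413] y [-0.0125  0.0876] z 0.1044
scene plate in box frame (array([-94.7,  35.9]), array([98.9, 88.5]), 12.33) x range [-0.1464 -0.0415] y [-0.0112  0.0846] z 0.1063
```

View pics/w7.png

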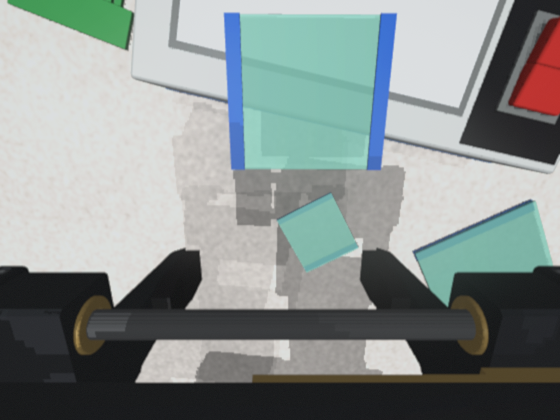

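Strips are up (blue bands), with the front edge (231–382, 168) parallel to the finger line. I lower behind it.

Emit:
step_arm(
  delta_rot=[
    [0, 0, 0],
    [0, 0, 0],
    [0, 0, 0],
    [0, 0, 0],
    [0, 0, 0],
    [0, 0, 0],
    [0, 0, 0],
    [0, 0, 0],
  ],
  dp=[
    [0.02, 0.02, 0.06],
    [0.04, 0.04, 0.12],
    [0.05, 0.06, 0.18],
    [0.065, 0.075, 0.23],
    [0.07, 0.075, 0.27],
    [0.07, 0.075, 0.293],
    [0.07, 0.075, 0.293],
    [0.07, 0.075, 0.293],
  ],
  hand=[-1, -1, -1, -1, -1, -1, -1, -1],
)

```text
clock: 28.88
ee_pos: [0.4171, 0.0544, 0.1671]
eef_rot: [1.0, 0.007, 0.0, 0.0]
wrist_force: [-0.9, 0.2, -0.4]
finger_gap: 0.0885
finger_force: 0.0
```

```bash
python3 - <<'E'
from h import *
delta(np.r_[b2w(-.130,.026),.1665],down(np.radians(-101.65)))
delta(np.r_[b2w(-.085,.030),.1662],down(np.radians(-101.65)))
E
```

```text
dp [0.151, 0.01, 0.003] rot [0.001, -0.001, 0.207] ee [0.4171 0.0544 0.1671] q [-0.15  0.33  1.85 -0.    0.96  1.4 ] F [-0.9  0.2 -0.4]
dp [0.331, 0.033, 0.004] rot [0.001, -0.001, 0.207] ee [0.4171 0.0544 0.1671] q [-0.15  0.33  1.85 -0.    0.96  1.4 ] F [-0.9  0.2 -0.4]
```

Emit:
step_arm(
  delta_rot=[
    [0, 0, 0],
    [0, 0, 0],
    [0, 0, 0],
    [0, 0, 0],
    [0, 0, 0.02],
    [0, 0, 0.035],
    [0, 0, 0.05],
    [0, 0, 0.065],
    [0, 0, 0.08],
    [0, 0, 0.095],
    [0, 0, 0.11],
    [0, 0, 0.125],
    [0, 0, 0.14],
    [0, 0, 0.155],
    [0, 0, 0.17],
    [0, 0, 0.185],
    [0, 0, 0.2],
    [0, 0, 0.207],
    [0, 0, 0.207],
    [0, 0, 0.207],
  ],
  dp=[
    [0.02, 0, 0.003],
    [0.038, 0, 0.003],
    [0.055, 0, 0.003],
    [0.072, 0, 0.003],
    [0.089, 0.002, 0.003],
    [0.107, 0.004, 0.003],
    [0.125, 0.006, 0.003],
    [0.143, 0.009, 0.003],
    [0.16, 0.012, 0.003],
    [0.178, 0.014, 0.003],
    [0.195, 0.016, 0.003],
    [0.213, 0.018, 0.003],
    [0.23, 0.02, 0.003],
    [0.248, 0.022, 0.003],
    [0.265, 0.024, 0.003],
    [0.283, 0.026, 0.003],
    [0.3, 0.029, 0.003],
    [0.317, 0.031, 0.003],
    [0.331, 0.033, 0.003],
    [0.331, 0.033, 0.003],
  ],
  hand=[-1, -1, -1, -1, -1, -1, -1, -1, -1, -1, -1, -1, -1, -1, -1, -1, -1, -1, -1, -1],
)

```text
clock: 30.55
ee_pos: [0.5007, 0.0474, 0.1666]
eef_rot: [0.995, -0.101, 0.001, 0.001]
wrist_force: [-0.4, -0.2, -0.2]
finger_gap: 0.0881
finger_force: 0.0
```

```bash
cat >> h.py <<'E'
def whole(n): # plate incl. blue strips on top, on the box
    c=optics.camera_info(n); im,d=optics.grab_frame(n); P=cloud(n,d,c); bx=(P[...,:2]-BC)@Rb
    h=cv2.cvtColor(im,cv2.COLOR_RGB2HSV)
    g=(d>0)&(h[...,0]>65)&(h[...,0]<125)&(h[...,1]>60)&(P[...,2]>.095)&(P[...,2]<.125)&(abs(bx[...,0]+.03)<.13)&(abs(bx[...,1]-.03)<.085)
    g=cv2.morphologyEx(g.astype(np.uint8),cv2.MORPH_OPEN,np.ones((3,3)))
    _,l,s,_=cv2.connectedComponentsWithStats(g); g=l==1+np.argmax(s[1:,4])
    print(n,"whole",rect(bx[g]),"z",np.median(P[g][:,2]).round(4)); return im
E
python3 - <<'E'
from h import *
whole("wrist")
delta(np.r_[b2w(-.060,.030),.1662],down(np.radians(-101.65)))
E
```

```text
wrist whole (array([-22.7,  32.2]), array([115. , 102.5]), 89.86) z 0.1046
dp [0.098, 0.001, 0.002] rot [0.001, -0.002, 0.002] ee [0.5003 0.0474 0.1666] q [-0.14  0.45  1.63 -0.    1.06  1.63] F [ 0.7  0.  -0.2]
```

Emit:
step_arm(
  delta_rot=[
    [0, 0, 0],
    [0, 0, 0],
    [0, 0, 0],
    [0, 0, 0],
    [0, 0, 0],
    [0, 0, 0],
    [0, 0, 0],
    [0, 0, 0],
  ],
  dp=[
    [0.016, 0, 0.001],
    [0.032, 0, 0.001],
    [0.048, 0, 0.001],
    [0.064, 0, 0.001],
    [0.08, 0, 0.001],
    [0.09, 0, 0.001],
    [0.094, 0, 0.001],
    [0.094, 0, 0.001],
  ],
  hand=[-1, -1, -1, -1, -1, -1, -1, -1],
)

```text
clock: 31.27
ee_pos: [0.5233, 0.0427, 0.1664]
eef_rot: [0.995, -0.101, 0.001, 0.001]
wrist_force: [0.3, 0.5, -0.0]
finger_gap: 0.0882
finger_force: 0.0
```

Emit:
step_arm(
  delta_rot=[
    [0, 0, 0],
    [0, 0, 0],
    [0, 0, 0],
    [0, 0, 0],
    [0, 0, 0],
    [0, 0, 0],
    [0, 0, 0],
    [0, 0, 0],
  ],
  dp=[
    [-0.02, 0, 0],
    [-0.05, 0, -0.05],
    [-0.08, 0, -0.12],
    [-0.1, 0, -0.22],
    [-0.1, 0, -0.32],
    [-0.1, 0, -0.4],
    [-0.1, 0, -0.4],
    [-0.1, 0, -0.4],
  ],
  hand=[-1, -1, -1, -1, -1, -1, -1, -1],
)

```text
clock: 31.93
ee_pos: [0.498, 0.0481, 0.2668]
eef_rot: [0.995, -0.101, 0.002, 0.001]
wrist_force: [-0.3, -0.4, -0.1]
finger_gap: 0.088
finger_force: 0.0
```

```bash
python3 - <<'E'
from h import *
im=whole("wrist"); cv2.imwrite("pics/w8.png",im[:,:,::-1]); whole("scene")
rf=b2w(-.045+.016,-.118); print(rf)
delta(np.r_[rf,.22],down(np.radians(-101.65)))
E
```

```text
wrist whole (array([ 1.4, 31.8]), array([ 99.7, 112.9]), 0.01) z 0.1046
scene whole (array([ 0.5, 31.3]), array([101.7, 114.2]), 0.03) z 0.1065
[ 0.52476936 -0.10901308]
dp [0.232, 0.594, 0.182] rot [0.001, -0.0, 0.002] ee [0.4977 0.048  0.2653] q [-0.14  0.33  1.5  -0.    1.32  1.63] F [-0.1 -0.2 -0.4]
```

View pics/w8.png

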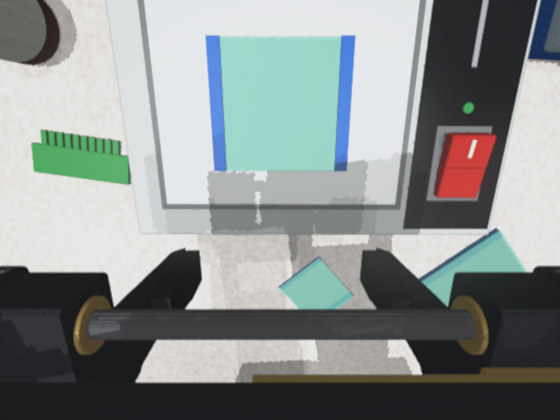

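Plate square and centred (crop (207–355, 35–171)) with strips up. Next I close the fingers and go over the rocker's far half (~(470,150)).

Emit:
step_arm(
  delta_rot=[
    [0, 0, 0],
    [0, 0, 0],
    [0, 0, 0],
    [0, 0, 0],
    [0, 0, 0],
    [0, 0, 0],
    [0, 0, 0],
    [0, 0, 0],
    [0, 0, 0],
    [0, 0, 0],
    [0, 0, 0],
    [0, 0, 0],
  ],
  dp=[
    [0.03, 0.1, 0],
    [0.06, 0.2, 0],
    [0.1, 0.3, 0],
    [0.14, 0.4, 0.05],
    [0.18, 0.5, 0.1],
    [0.22, 0.594, 0.15],
    [0.236, 0.594, 0.182],
    [0.236, 0.594, 0.182],
    [0.236, 0.594, 0.182],
    [0.236, 0.594, 0.182],
    [0.236, 0.594, 0.182],
    [0.236, 0.594, 0.182],
  ],
  hand=[1, 1, 1, 1, 1, 1, 1, 1, 1, 1, 1, 1],
)

```text
clock: 33.03
ee_pos: [0.5265, -0.1086, 0.2217]
eef_rot: [0.995, -0.1, 0.001, 0.001]
wrist_force: [0.7, -0.4, 0.8]
finger_gap: 0.0101
finger_force: 0.0
```

```bash
python3 - <<'E'
from h import *
delta(np.r_[b2w(-.028,-.118),.1715],down(np.radians(-101.65)))
im,d=optics.grab_frame("wrist"); print(monitor.get_obs()["finger_gap"])
P=cloud("wrist",d); r=(d>0)&(im[...,0]>120)&(im[...,1]<80)&(P[...,2]>.1)&(P[...,2]<.13)
bx=(P[...,:2]-BC)@Rb; print(r.sum(), rect(bx[r]), np.percentile(bx[r],[1,99],axis=0), P[r][:,2].max())
E
```

```text
dp [-0.003, 0.003, 0.201] rot [0.001, -0.003, 0.003] ee [ 0.5265 -0.1086  0.2217] q [-0.42  0.43  1.47 -0.    1.24  1.35] F [ 0.7 -0.4  0.8]
0.006167759211846763
105 (array([ -63.5, -119.2]), array([23.7,  9.5]), 22.57) [[-0.0746812  -0.12365892]
 [-0.05440928 -0.11039178]] 0.11323541030278106
```

Emit:
step_arm(
  delta_rot=[
    [0, 0, 0],
    [0, 0, 0],
    [0, 0, 0],
    [0, 0, 0],
    [0, 0, 0],
    [0, 0, 0],
    [0, 0, 0],
    [0, 0, 0],
    [0, 0, 0],
    [0, 0, 0],
    [0, 0, 0],
    [0, 0, 0],
  ],
  dp=[
    [0, 0, 0.05],
    [0, 0, 0.1],
    [0, 0, 0.14],
    [0, 0, 0.16],
    [0, 0, 0.17],
    [0, 0, 0.178],
    [0, 0, 0.186],
    [0, 0, 0.192],
    [0, 0, 0.198],
    [0, 0, 0.202],
    [0, 0, 0.202],
    [0, 0, 0.202],
  ],
  hand=[1, 1, 1, 1, 1, 1, 1, 1, 1, 1, 1, 1],
)

```text
clock: 34.08
ee_pos: [0.5278, -0.1096, 0.1754]
eef_rot: [0.995, -0.1, 0.005, 0.002]
wrist_force: [-5.3, 4.6, 36.3]
finger_gap: 0.0002
finger_force: 16.8
```

Emit:
step_arm(
  delta_rot=[
    [0, 0, 0],
    [0, 0, 0],
    [0, 0, 0],
    [0, 0, 0],
    [0, 0, 0],
    [0, 0, 0],
    [0, 0, 0],
    [0, 0, 0],
    [0, 0, 0],
  ],
  dp=[
    [0, 0, 0],
    [0, 0, 0],
    [0, 0, -0.1],
    [0, 0, -0.2],
    [0, 0, -0.3],
    [0.1, 0, -0.4],
    [-0.2, 0, -0.5],
    [-0.4, 0, -0.5],
    [-0.4, 0, -0.5],
  ],
  hand=[1, 1, 1, 1, 1, 1, 1, 1, 1],
)

```text
clock: 34.83
ee_pos: [0.4302, -0.0897, 0.2952]
eef_rot: [0.995, -0.1, 0.001, 0.001]
wrist_force: [-0.1, -0.5, 1.1]
finger_gap: 0.0008
finger_force: 0.0
```

```bash
python3 - <<'E'
from h import *
o=log(); print(o["clock"],o["ee_pos"])
whole("scene"); im,d=optics.grab_frame("wrist"); P=cloud("wrist",d); bx=(P[...,:2]-BC)@Rb
r=(d>0)&(im[...,0]>120)&(im[...,1]<80)&(P[...,2]>.09)&(P[...,2]<.13)&(abs(bx[...,1]+.118)<.02)
for lo,hi in((-.07,-.06),(-.06,-.05),(-.04,-.03),(-.03,-.02)):
    m=r&(bx[...,0]>lo)&(bx[...,0]<hi); print(lo,m.sum(),np.median(P[m][:,2]) if m.any() else None)
cv2.imwrite("pics/w9.png",im[:,:,::-1])
E
```

```text
34.8333 [ 0.43024289 -0.08970083  0.29522514]
scene whole (array([ 0.4, 31. ]), array([102.5, 113.5]), 0.67) z 0.1065
-0.07 221 0.11931118391708445
-0.06 463 0.11813643765884141
-0.04 504 0.11419385513693409
-0.03 408 0.1122612212415521
```

View pics/w9.png

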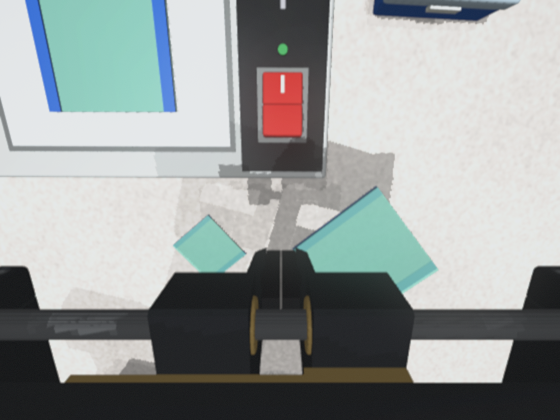

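The rocker now slopes down at the far side (about −0.18 over its length, which means fully on). The plate is still centred and the arm is clear, so I hand in.

```bash
python3 -c "
from bench import job
print(job.close_job())"
```

```text
the job is handed in; nothing more can be done
None
```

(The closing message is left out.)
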